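Hook the hold-in lever's spring onto its anchor post with the spring puller

ROBOT

A 6-joint arm with a two-finger parallel gripper is mounted at the origin on the work surface. World frame = base frame: x ahead of the robot, y to its left, z up, the work surface at z = 0. Lengths are in m, angles in rad, forces in N, time in s.
With the tool pointing down it reaches from about 0.3 to 0.85 m from the base axis. Payload 5.4 kg.
Tool frame: the origin (TCP) lies on the centre line of the jaws, within the pads' length; the fingertips stand 17 mm ahead of it and the grasp point (between the pads) lies 2 mm behind it (manip.tcp_to_tips is the distance from the TCP to the fingertips, in m); z points along the fingers, x is the direction in which the jaws open and shut, and the axes are right-handed (so a half turn about z gives the same grasp; the last joint's range is limited). The gripper opens to 85 mm and grips with 20 to 120 N. Pads are 22 mm wide; open, the fingers measure 114 mm over their backs; the gripper's body (76 mm by 85 mm) begins 54 mm behind the grasp point. The pads swing forward as they close: fully open they stand 13 mm farther back than shut.
Start: joints at [1.099, 0.158, 1.597, -0, 1.386, -0.21], TCP at [0.149, 0.555, 0.248] pointing down, gripper open.
Joint ranges: [-2.91, 2.91], [-0.94, 2.29], [0.18, 2.7], [-1.29, 4.43], [0.17, 2.64], [-3, 3]. Speed limits (rad/s): [2.57, 2.57, 3.14, 3.14, 3.14, 3.14].

INTERFACE

Orientations are given as a unit quaternion [x, y, z, w].
In Python, from plant import manip gives the robot as it stands. The module is installed in compiled form; this text tells all that it offers.
- The arm moves only by the tool step_arm, never from a script. Its argument "increments" is one flat list of numbers, 7 for each row, row after row: the finger opening in cm, from 0 to 8.54, then the shift along the tool's x, y, z in cm, then the turn, a rotation vector about the tool's x, y, z in rad. In form: [hand, tx, ty, tz, wx, wy, wz, hand, tx, ty, tz, wx, wy, wz, ...]. A call has exactly 8 rows; each row shifts and turns the commanded pose from where the row before left it, along the tool's axes as they then stand; what a row does not reach is not made up. A row lasts 1/12 s, in which the tool goes at most 41.7 mm and 7.16 degrees, less where a joint would pass 70% of its speed; a pose out of reach is approached as far as the arm can. A call with a gripper value outside its range is refused whole. The fingers move at their own pace and stop on an object; "squeeze" is the grip in N (left out, the last holds). Time passes only in rows, so rows that do not move let the fingers close, or fill a call up. It gives the time, the measured TCP pose, the force and the opening at its end, in the units of the state.
- manip.observe(): the state, without advancing time (a new reading comes with each control period).
- manip.get_image(name): name is "scene" or "side" or "wrist"; returns (picture, depth): 420x560x3 uint8, red, green, blue; 420x560 float32, m along the optical axis (not along the pixel's ray), 0 where there is no reading.
- manip.calibration(name): a dict with "mtx" (3x3 intrinsics, pixels), "xyz" and "orientation" of the camera in the world; the wrist camera has in their place "T_tool_cam" (4x4, takes a point from camera to tool coordinates, whose origin is the TCP and whose axes are the tool frame's). Camera axes: x right, y down, z forward; pixel columns grow to the right and rows downward; lengths in m; the calibration is good to about 2 mm. The wrist camera is an equidistant fisheye: a pixel r from the principal point sees the ray r / f radians off the axis. A picture is of the moment at which its call begins: read the wrist's pose just before it. calibration takes no time and is no camera call.
- manip.sign_off(): hands the job in, once; it reports no verdict.
The state is a dict: "time_s": time; "joints": joint angles; "joint_velocities": joint speeds; "effort": joint torques, N m; "position": TCP position; "orientation": TCP orientation; "contact_force": force on the tool from outside, world axes, zero at the start; "moment": the same for the moment, N m; "gripper_width": finger opening in m.
Only numpy, scipy, OpenCV 4.12 (cv2) and the standard library are available. Lean on these libraries where they do the work, as an engineer would, in place of code of your own. Each camera call takes 0.05 s, during which the arm holds its last target. There are 200 camera calls.

TASK

The return spring of the tube jig's pressure lever has come off. Take the spring puller from the tool rack, catch the free hook of the spring with its tip, stretch the spring and hook it over the anchor post, so that the spring holds the lever's roller against the aluminium tube; then stand the puller back in the rack. Work the spring only with the puller, pull it no farther than the hook needs to pass the post, do not let it fly back, do not lever hard on the jig, and leave the tube and the other things where they are.

Things in the scene. Friction and masses are not known exactly. Their poses are not given: they have to be found in the camera images.
- jig: Tube jig fixed to the bench: grey plate 210 x 260 x 10 mm, fence, tube, lever, spring, post. Origin: bench level; x from the fence across to the spring side, y along the fence, z up. Lever pivot at x -15, y 75 mm; post at x 45, y -45 mm. When the roller bears on the tube the lug is at x 45, y 75 mm: the hooked spring lies along jig -y, 120 mm from lug to post.
- post_neck (a point): Upright steel anchor post, 8 mm thick at the neck where the hook sits (26 mm above the bench), 9 mm above and below it; top at 34 mm; at its foot a 20 mm nut, top at 12 mm. Point: post axis at the neck. Fixed to the jig.
- lever: Flat steel bell-crank, free to swing on an upright pivot (origin: pivot axis at bench level). One limb 96 mm long carries a black roller 28 mm across, the other 60 mm long the spring's lug. At the start it stands open; a pull of about 1 N on the spring swings it until the roller meets the tube.
- lever_lug (a point): Stud on the lever to which the spring's other end stays fastened, 26 mm above the bench; it moves with the lever.
- spring: Steel coil spring, coil 24 mm thick, swinging flat (level) about the lug stud. Origin: lug stud axis, 26 mm up; x from the lug to the free hook, z up; y: the hook's closed (shank) side; its mouth is open to -y, the side of the post. Pulls 0.33 N per mm of stretch.
- hook (a joint): Stretch of the spring in m, 0 when slack. About 0.018 (5.9 N) when hooked on the post; about 0.0325 (10.7 N) is needed for the hook's end to pass the post; it is spoiled beyond 0.036 (11.9 N).
- hook_bow (a point): Centre of the round bow of the free hook: 3 mm wire, 17 mm clear inside, in a level plane 26 mm above the bench, 97.5 mm from the lug when slack. The shank runs to the coil on spring +y; on -y the wire turns back only 4 mm behind this point, then an open mouth 24 mm long to the coil. Clear below: 14 mm to the plate.
- hook_seat (a point): Point in the bow, 4.5 mm farther from the lug than hook_bow, where the axis of the post lies when the hook sits fully home on it.
- puller_handle (a point): Spring puller, 0.12 kg, standing upright in a hole of the rack: black square handle 22 x 22 x 60 mm (this is its centre) over a guard 40 mm wide, 5 mm thick, top 30 mm below this point. Below it a 5 mm shaft; at its end a foot 4.4 mm thick reaches 8 mm from the shaft axis to the point's +x. Foot underside 67 mm below this point. z up along the handle.
- puller: The same spring puller; origin on the shaft axis at the foot's underside, x along the foot, z up.
- rack: Dark steel tool rack fixed to the bench: plate 66 x 160 mm, top 70 mm up, on two legs, with two square 24 mm through holes. Origin: centre at bench level, y along the row. A tool stands with its guard on the plate and its shaft down the hole; the puller's handle centre is then 105 mm above the bench.
- rack_hole_left (a point): Centre of the rack's hole at its +y end, at the plate's top. The puller starts in one of the two holes, the nut driver in the other.
- rack_hole_right (a point): Centre of the rack's hole at its -y end, at the plate's top.
- driver: Bystander: nut driver with a round grey handle, standing in the other rack hole, its top 138 mm above the bench. Origin at the shaft's lower end.
- tube: Aluminium tube 50 x 25 mm, 260 mm long, lying along the fence in the jig. Origin: centre of its underside. Loose; leave it there.
- can: Bystander: white jar with a black cap, 60 mm across, 85 mm tall. Origin: centre of its underside.
- offcut: Bystander: upright aluminium tube offcut 40 x 40 x 70 mm. Origin: centre of its underside.
- endcaps: Bystander: open cardboard box 110 x 160 x 60 mm with white end caps. Origin: centre of its underside.
Mind the look-alikes: they are no part of the job. What is shaped like the puller but orange is not meant.

How it is judged:
By the outcome, as a careful person would: the job done as asked, in the order asked, and still so for the second after the job is handed in, with the robot touching nothing.
It also fails if it takes over 58 s, if anything falls off the work surface, if the arm or the gripper's body presses on something with over 40 N, if the wrist force passes 120 N, or if a joint passes its speed limit or range.

## Working session

There is one attempt and no reset: what is moved stays moved. The work goes in short steps, Python scripts to look and compute and a tool call to move; the robot and the scene stay as the last step left them, time stands still between calls to the robot, and variables do not carry over. Pictures are saved under pics/ and viewed, about 8 in all and at most 12, crops included, and the job is handed in when it is done.

Besides the shell and the picture viewer there is one more tool, called after "Emit:" as name(argument=value, ...) on one line, values as JSON. step_arm: Moves the arm, as the interface text tells. Its arguments: {"type":"object","properties":{"increments":{"type":"array","items":{"type":"number"}},"squeeze":{"type":"number"}},"required":["increments"]}

```bash
mkdir -p pics; cat > h.py <<'E'
import numpy as np, cv2
from scipy.spatial.transform import Rotation as R
from plant import manip
def cap(name):
    s=manip.observe(); im,d=manip.get_image(name); c=manip.calibration(name)
    K=np.array(c["mtx"])
    if name=="wrist":
        T=np.eye(4);T[:3,:3]=R.from_quat(s["orientation"]).as_matrix();T[:3,3]=s["position"]
        T=T@np.array(c["T_tool_cam"])
    else:
        T=np.eye(4);T[:3,:3]=R.from_quat(c["orientation"]).as_matrix();T[:3,3]=c["xyz"]
    np.savez(f"pics/{name}.npz",im=im,d=d,K=K,T=T)
    return im,d,K,T
def load(name):
    z=np.load(f"pics/{name}.npz");return z["im"],z["d"],z["K"],z["T"]
def rays(uv,K,T,fish=False):
    uv=np.atleast_2d(uv).astype(float)
    x=(uv[:,0]-K[0,2])/K[0,0];y=(uv[:,1]-K[1,2])/K[1,1]
    if fish:
        r=np.hypot(x,y)+1e-12;v=np.c_[np.sin(r)*x/r,np.sin(r)*y/r,np.cos(r)]
    else: v=np.c_[x,y,np.ones_like(x)]
    return v@T[:3,:3].T
def onz(uv,z,K,T,fish=False):
    v=rays(uv,K,T,fish);return T[:3,3]+v*((z-T[2,3])/v[:,2])[:,None]
def proj(P,K,T,fish=False):
    p=(np.atleast_2d(P)-T[:3,3])@T[:3,:3]
    if fish:
        r=np.hypot(p[:,0],p[:,1])+1e-12;th=np.arctan2(r,p[:,2]);q=p[:,:2]*(th/r)[:,None]
    else: q=p[:,:2]/p[:,2:]
    return q*[K[0,0],K[1,1]]+[K[0,2],K[1,2]]
def cloud(name):
    im,d,K,T=load(name);v,u=np.mgrid[:420,:560]
    r=rays(np.c_[u.ravel(),v.ravel()],K,T,name=="wrist")
    f=rays(np.c_[u.ravel(),v.ravel()],K,T,name=="wrist")@T[:3,2]
    P=T[:3,3]+r*(d.ravel()/f)[:,None]; P[d.ravel()==0]=np.nan
    return P.reshape(420,560,3)
def save(im,fn,s=1):
    cv2.imwrite("pics/"+fn,cv2.resize(im[:,:,::-1],None,fx=s,fy=s,interpolation=cv2.INTER_CUBIC))
E
python3 - <<'E'
from h import *
a=[]
for n in("scene","side","wrist"):
    im,d,K,T=cap(n); print(n,K.round(1).tolist(),T.round(3).tolist()); a.append(im)
save(np.hstack(a[:2]),"a.png",0.71); save(a[2],"w.png"); save(a[0],"s0.png",1.4)
print(manip.observe(),manip.tcp_to_tips)
E
```

```text
scene [[523.4, 0.0, 272.4], [0.0, 523.4, 208.2], [0.0, 0.0, 1.0]] [[-0.387, 0.728, -0.565, 1.503], [0.922, 0.304, -0.24, 0.405], [-0.002, -0.614, -0.789, 1.334], [0.0, 0.0, 0.0, 1.0]]
side [[412.0, 0.0, 273.2], [0.0, 412.0, 214.3], [0.0, 0.0, 1.0]] [[0.817, -0.353, 0.456, 0.094], [-0.576, -0.468, 0.671, -0.712], [-0.024, -0.81, -0.585, 0.733], [0.0, 0.0, 0.0, 1.0]]
wrist [[325.2, 0.0, 278.8], [0.0, 325.2, 208.1], [0.0, 0.0, 1.0]] [[0.259, 0.913, 0.316, 0.066], [0.966, -0.243, -0.089, 0.578], [-0.004, 0.329, -0.944, 0.373], [0.0, 0.0, 0.0, 1.0]]
{'time_s': 0.15, 'joints': array([ 1.09891056e+00,  1.58929114e-01,  1.59796248e+00,  1.64170261e-05,
        1.38622219e+00, -2.10105466e-01]), 'joint_velocities': array([-0.00033814, -0.00214793, -0.00275071,  0.00106476, -0.00084635,
        0.00209713]), 'effort': array([ 5.88047424e-04, -3.96381748e+01, -3.31784499e+01, -3.10301739e-04,
        5.47962860e-03,  1.14487415e-05]), 'position': array([0.14861855, 0.55499234, 0.24751935]), 'orientation': array([ 7.93348222e-01,  6.08767624e-01, -6.90156993e-04,  3.19696175e-04]), 'contact_force': array([ 0.23300205, -0.2053278 , -0.27413124]), 'moment': array([-0.01511564, -0.01475575,  0.00928227]), 'gripper_width': 0.08530549883741023} 0.017
```

View pics/a.png

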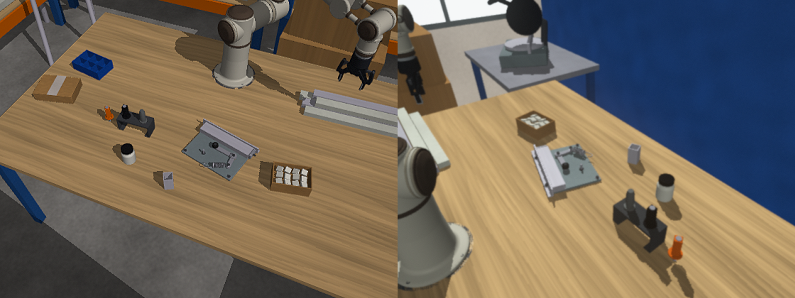

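View pics/s0.png

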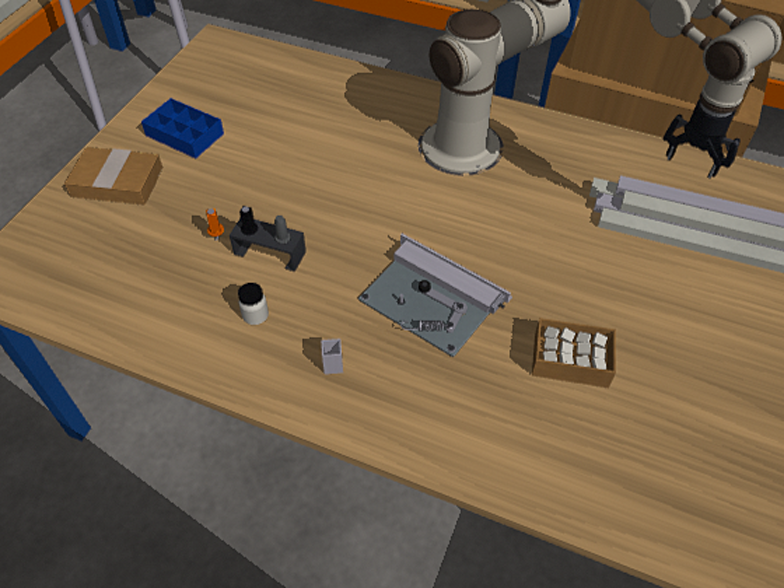

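The scene image (1.4x) shows the black-handled puller at about (246,218) and the orange look-alike at (214,222). The grey driver is at (281,228) and the black-capped jar at (251,295). I choose the black square handle in the rack and will check it in a close crop.

```bash
python3 - <<'E'
from h import *
A=load("scene")[0][140:265,135:260]; B=load("side")[0][250:375,290:415]
C=load("scene")[0][160:260,250:370]
f=lambda a,w,h:cv2.resize(a,(w,h),interpolation=cv2.INTER_CUBIC)
save(np.hstack([f(A,400,400),f(B,400,400)]),"c.png")
for n in("scene","side"):
    im,d,K,T=load(n);P=cloud(n);z=P[...,2]
    h=cv2.cvtColor(im,cv2.COLOR_RGB2HSV)
    rk=(P[...,0]>-.1)&(P[...,0]<.8)&(P[...,1]>-.2)&(P[...,1]<.9)
    for nm,lo,hi in(("plate",.066,.074),("top105-140",.1,.145)):
        m=(rk&(z>lo)&(z<hi)).astype(np.uint8)
        k,l,st,c=cv2.connectedComponentsWithStats(m)
        for i in range(1,k):
            if st[i,4]>15:
                q=P[l==i];print(n,nm,st[i,4],c[i].round(),q.mean(0).round(4),q.min(0).round(3),q.max(0).round(3),im[l==i].mean(0).round())
E
```

```text
scene plate 21 [325. 101.] [0.0713 0.0064 0.0698] [ 0.064 -0.017  0.066] [0.08  0.023 0.072] [111. 108. 100.]
scene plate 21 [337. 101.] [0.0528 0.0477 0.0692] [0.032 0.034 0.066] [0.069 0.066 0.074] [140. 135. 125.]
scene plate 33 [234. 245.] [ 0.7665 -0.028   0.0695] [ 0.747 -0.042  0.066] [ 0.798 -0.009  0.074] [137. 134. 145.]
scene plate 19 [238. 254.] [ 0.7876 -0.0049  0.0692] [ 0.781 -0.018  0.066] [0.796 0.007 0.071] [135. 131. 141.]
scene top105-140 384 [330.  87.] [0.0515 0.0161 0.1224] [-0.01  -0.058  0.1  ] [0.073 0.072 0.145] [112. 108. 101.]
side plate 35 [335. 208.] [ 0.7678 -0.0286  0.0679] [ 0.744 -0.051  0.066] [ 0.792 -0.011  0.07 ] [140. 136. 136.]
side plate 277 [ 44. 353.] [ 0.0023 -0.0568  0.0701] [-0.069 -0.072  0.066] [ 0.068 -0.003  0.074] [98. 98. 89.]
side top105-140 1410 [ 36. 334.] [ 0.0069 -0.0554  0.1219] [-0.059 -0.07   0.1  ] [0.065 0.001 0.145] [97. 97. 87.]
```

View pics/c.png

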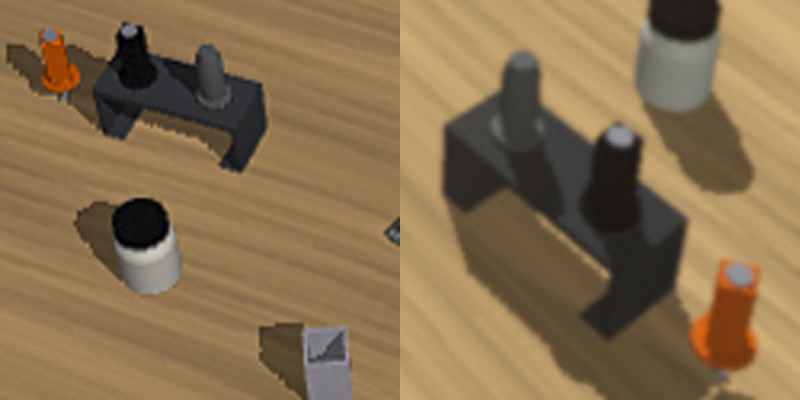

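View pics/w.png

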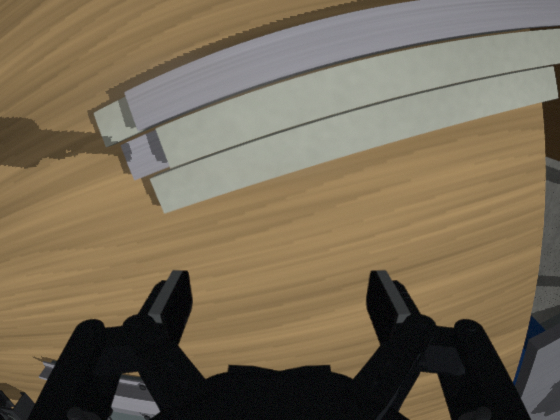

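The crop shows the black square-handled puller in the hole at the orange tool's end of the rack, and the grey round driver in the other hole. The orange look-alike stands outside. The wrist view currently shows only the stock tubes. Next I measure the rack and the jig.

```bash
python3 - <<'E'
from h import *
for n in("scene","side"):
    im,d,K,T=load(n);P=cloud(n);z=P[...,2]
    g=im.astype(int); hsv=cv2.cvtColor(im,cv2.COLOR_RGB2HSV)
    rk=(P[...,0]>.2)&(P[...,0]<.9)&(P[...,1]>-.75)&(P[...,1]<.4)
    for nm,lo,hi in(("plate",.066,.074),("tall",.082,.15),("tubetop",.03,.045),("jigplate",.008,.0125)):
        m=(rk&(z>lo)&(z<hi)).astype(np.uint8)
        k,l,st,c=cv2.connectedComponentsWithStats(m)
        for i in range(1,k):
            if st[i,4]>(25 if nm!="jigplate" else 300):
                q=P[l==i];r=cv2.minAreaRect((q[:,:2]*1000).astype(np.float32))
                print(n,nm,st[i,4],c[i].round(),q.mean(0).round(4),q.max(0)[2].round(3),"rect",np.round(r[0],1),np.round(r[1],1),round(r[2],1),im[l==i].mean(0).round())
    # light cap spot atop puller
E
```

```text
scene plate 476 [191. 169.] [ 0.5506 -0.2873  0.0697] 0.074 rect [ 544.5 -292.4] [ 73.5 161.3] 1.8 [43. 43. 46.]
scene plate 33 [234. 245.] [ 0.7665 -0.028   0.0695] 0.074 rect [772.3 -19.4] [40.5 35. ] 25.6 [137. 134. 145.]
scene tall 134 [176. 155.] [ 0.5513 -0.3322  0.1153] 0.141 rect [ 547.7 -334.8] [30.4 26.8] 0.8 [26. 25. 27.]
scene tall 55 [151. 153.] [ 0.5569 -0.4284  0.0932] 0.102 rect [ 555.2 -429.2] [30.  22.6] 44.9 [148.  82.  37.]
scene tall 121 [200. 162.] [ 0.5489 -0.2469  0.1171] 0.142 rect [ 546.6 -249.8] [25.6 24. ] 83.1 [64. 65. 66.]
scene tall 168 [178. 209.] [ 0.7207 -0.2351  0.0854] 0.091 rect [ 718.8 -235.9] [54.4 49.2] 43.6 [14. 13. 15.]
scene tubetop 157 [132.  89.] [ 0.2483 -0.7068  0.0375] 0.045 rect [ 250.7 -695.7] [ 99.8 108.8] 0.8 [  7.  42. 102.]
scene tubetop 149 [140.  97.] [ 0.277  -0.6527  0.0373] 0.045 rect [ 258.2 -680.8] [117.8 127.7] 81.8 [ 7. 38. 93.]
scene tubetop 149 [ 98. 132.] [ 0.4962 -0.6923  0.0373] 0.045 rect [ 481.5 -686.8] [ 76.9 168.8] 72.2 [103.  75.  43.]
scene tubetop 53 [154. 165.] [ 0.5586 -0.4264  0.0365] 0.044 rect [ 555.9 -42
[... 2250 characters left out ...]
] 68.6 [111. 107. 106.]
side tubetop 41 [236. 232.] [0.5113 0.0859 0.0321] 0.036 rect [510.8  85.8] [25.  24.5] 44.1 [57. 57. 54.]
side tubetop 112 [376. 272.] [ 0.6968 -0.255   0.0373] 0.045 rect [ 700.  -250.6] [25.7 58.3] 32.9 [123. 122. 112.]
side tubetop 29 [307. 299.] [ 0.5107 -0.2241  0.0366] 0.044 rect [ 512.9 -223. ] [19.   5.1] 2.6 [49. 45. 39.]
side tubetop 101 [366. 337.] [ 0.5411 -0.3766  0.0378] 0.045 rect [ 545.2 -376.8] [ 6.7 67. ] 88.3 [44. 41. 37.]
side tubetop 187 [390. 359.] [ 0.5434 -0.4391  0.0358] 0.045 rect [ 547.4 -436.7] [33.8 38.4] 25.2 [151.  76.  26.]
side jigplate 612 [258. 245.] [0.5426 0.0276 0.009 ] 0.012 rect [544.9  48.4] [165.1 129.8] 72.6 [121. 132. 130.]
```

Emit:
step_arm(increments=[5,-2.1,3.4,0.4,0,0,0,5,-2.1,3.4,0.4,0,0,0,5,-2.1,3.4,0.4,0,0,0,5,-2.1,3.4,0.4,0,0,0,5,-2.1,3.4,0.4,0,0,0,5,-2.1,3.4,0.4,0,0,0,5,-2.1,3.4,0.4,0,0,0,5,-2.1,3.4,0.4,0,0,0])

```text
time_s: 0.82
position: [0.3689, 0.321, 0.216]
orientation: [0.793, 0.609, -0.0, -0.0]
contact_force: [1.7, 0.0, -0.1]
gripper_width: 0.0502
```

Emit:
step_arm(increments=[5,-2.1,3.4,0.4,0,0,0,5,-2.1,3.4,0.4,0,0,0,5,-2.1,3.4,0.4,0,0,0,5,-2.1,3.4,0.4,0,0,0,5,-2.1,3.4,0.4,0,0,0,5,-2.1,3.4,0.4,0,0,0,5,-2.1,3.4,0.4,0,0,0,5,0,0,0,0,0,0])

```text
time_s: 1.48
position: [0.5633, 0.1136, 0.1872]
orientation: [0.795, 0.607, -0.0, 0.001]
contact_force: [0.4, -0.2, -0.6]
gripper_width: 0.0498
```

```bash
python3 - <<'E'
from h import *
im,d,K,T=cap("wrist");s=manip.observe();print(s["time_s"],s["position"],s["orientation"],s["joints"].round(3),T.round(3).tolist())
save(im,"w1.png",1.4)
E
```

```text
1.5333 [0.56138176 0.11622248 0.18738025] [ 7.94741972e-01  6.06947233e-01 -4.90371696e-04 -1.16272226e-04] [-0.006  0.207  1.665 -0.     1.27  -1.311] [[0.264, 0.911, 0.318, 0.481], [0.964, -0.248, -0.091, 0.137], [-0.004, 0.33, -0.944, 0.312], [0.0, 0.0, 0.0, 1.0]]
```

View pics/w1.png

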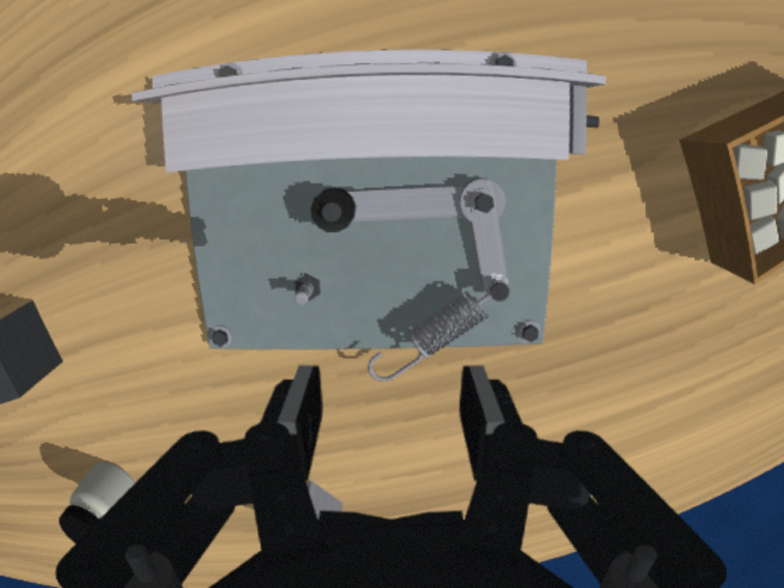

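The wrist view (1.4x) shows the jig: pivot (484,201), roller (333,209), lug stud (500,291), post about (303,290). The spring runs to its free hook at about (383,366), with its mouth toward the upper left, the post side. I need a crop for accuracy.

```bash
python3 - <<'E'
from h import *
im,d,K,T=load("wrist");P=cloud("wrist")
save(im[180:280,190:370],"w1c.png",4.4)
for nm,u,v in(("pivot",484,201),("roller",333,209),("lug",500,291),("posttop",303,290)):
    u=int(u/1.4);v=int(v/1.4);print(nm,u,v,P[v-4:v+5:2,u-4:u+5:2,2].round(3).tolist())
m=(abs(P[...,2]-.010)<.004)&(cv2.cvtColor(im,cv2.COLOR_RGB2HSV)[...,0]>60)
cs,_=cv2.findContours(m.astype(np.uint8),cv2.RETR_EXTERNAL,cv2.CHAIN_APPROX_NONE)
c=max(cs,key=cv2.contourArea)[:,0]; w=onz(c,.010,K,T,True)
r=cv2.minAreaRect((w[:,:2]*1000).astype(np.float32));print("plate",r)
# bottom edge fit and left/right edges
for nm,sel in(("bottom",(c[:,1]>238)&(c[:,0]>160)&(c[:,0]<380)),("left",(c[:,0]<152)&(c[:,1]>130)&(c[:,1]<235)),("right",(c[:,0]>382)&(c[:,1]>120)&(c[:,1]<235))):
    q=(w[sel][:,:2]*1000).astype(np.float32)
    if len(q)>10:print(nm,len(q),cv2.fitLine(q,cv2.DIST_HUBER,0,.01,.01).ravel(),np.degrees(np.arctan2(*cv2.fitLine(q,cv2.DIST_HUBER,0,.01,.01).ravel()[1::-1])))
E
```

```text
pivot 345 143 [[0.024, 0.026, 0.029, 0.029, 0.024], [0.03, 0.029, 0.029, 0.027, 0.028], [0.029, 0.028, 0.028, 0.026, 0.028], [0.029, 0.028, 0.028, 0.03, 0.028], [0.029, 0.028, 0.027, 0.03, 0.028]]
roller 237 149 [[0.033, 0.035, 0.036, 0.036, 0.033], [0.036, 0.036, 0.036, 0.036, 0.035], [0.036, 0.037, 0.036, 0.035, 0.036], [0.036, 0.035, 0.036, 0.037, 0.036], [0.036, 0.036, 0.036, 0.035, 0.036]]
lug 357 207 [[0.031, 0.032, 0.032, 0.032, 0.03], [0.032, 0.031, 0.031, 0.031, 0.031], [0.032, 0.031, 0.031, 0.031, 0.032], [0.033, 0.032, 0.032, 0.032, 0.032], [0.032, 0.032, 0.032, 0.031, 0.031]]
posttop 216 207 [[0.012, 0.012, 0.016, 0.018, 0.015], [0.012, 0.019, 0.022, 0.022, 0.02], [0.012, 0.025, 0.028, 0.025, 0.023], [0.012, 0.034, 0.034, 0.031, 0.027], [0.035, 0.035, 0.033, 0.033, 0.029]]
plate ((554.493896484375, 100.2768325805664), (257.1586608886719, 137.56851196289062), 75.93790435791016)
bottom 229 [2.4106610e-01 9.7050869e-01 6.2585828e+02 1.0447027e+02] 76.05052
left 104 [ 9.6907157e-01 -2.4677992e-01  5.1558508e+02 -2.1747473e+01] -14.287045
right 115 [ 9.6946073e-01 -2.4524672e-01  6.0114777e+02  2.2037033e+02] -14.196413
```

View pics/w1c.png

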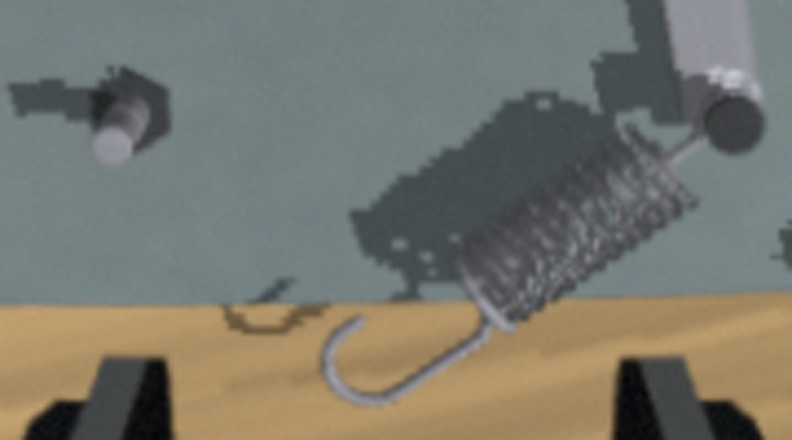

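The crop (4.4x, offset 190,180) shows the post top at (113,147), the lug stud top at (734,124), the bow's wire running (358,322)-(326,362)-(375,400), and the shank to (490,335).

```bash
python3 - <<'E'
from h import *
im,d,K,T=load("wrist")
px=lambda x,y:np.array([[190+(x+.5)/4.4-.5,180+(y+.5)/4.4-.5]])
post=onz(px(113,147),.034,K,T,True)[0]; lug=onz(px(734,124),.032,K,T,True)[0]
pts=np.vstack([onz(px(*p),.026,K,T,True)[0] for p in[(357,323),(337,338),(327,362),(340,388),(373,399),(400,390)]])[:,:2]*1e3
A=np.c_[2*pts,np.ones(len(pts))];s=np.linalg.lstsq(A,(pts**2).sum(1),rcond=None)[0];c=s[:2];print("bow fit",c,"R",np.sqrt(s[2]+c@c))
sh=np.vstack([onz(px(*p),.026,K,T,True)[0] for p in[(400,390),(485,336)]])[:,:2]*1e3
print("shank ang",np.degrees(np.arctan2(*(sh[0]-sh[1])[::-1])))
piv=onz([[484/1.4,201/1.4]],.030,K,T,True)[0];rol=onz([[333/1.4,209/1.4]],.036,K,T,True)[0]
v=c-lug[:2]*1e3;print("post",post,"lug",lug,"lug-bow",np.linalg.norm(v),np.degrees(np.arctan2(v[1],v[0])))
print("piv",piv,"rol",rol,"piv-lug",np.linalg.norm(piv-lug),"piv-rol",np.linalg.norm(piv-rol))
a=np.radians(75.9);Y=np.array([np.cos(a),np.sin(a)]);X=np.array([Y[1],-Y[0]])
for q in((piv),(post),lug): print("jig rel post",((q-post)[:2]@X*1e3+45),((q-post)[:2]@Y*1e3-45))
# wire midline across scene+side triangulation of post not attempted
P=cloud("side");im2,d2,K2,T2=load("side");print("side post px",proj([post,lug],K2,T2))
E
```

```text
bow fit [630.56551638  89.67621417] R 10.048584438455828
shank ang -69.05049714961346
post [0.56362664 0.05215136 0.034     ] lug [0.59375684 0.17956699 0.032     ] lug-bow 97.13511808562181 -67.73176971869081
piv [0.53311815 0.18252596 0.03      ] rol [0.5127832  0.09043359 0.036     ] piv-lug 0.060743772658111345 piv-rol 0.09450140053292544
jig rel post -16.35053825700367 74.0143490506226
jig rel post 45.0 -45.0
jig rel post 43.182076703357474 85.9170240744019
side post px [[258.68471656 230.13388934]
 [243.63234056 205.98929655]]
```

```bash
cat >> h.py <<'E'
def down(yaw):
    y=np.radians(yaw);c,s=np.cos(y),np.sin(y);return np.array([[c,s,0],[s,-c,0],[0,0,-1]])
def plan(way,hand,start=None):
    """way: list of (xyz, yaw_deg, nrows); prints rows from the present (or given) pose, with easing off"""
    s=manip.observe()
    p=np.array(s["position"]);Q=R.from_quat(s["orientation"]).as_matrix()
    if start is not None: p=np.array(start[0],float);Q=down(start[1])
    rows=[]
    for xyz,yaw,n in way:
        p0=p.copy();Q0=Q.copy();rv=R.from_matrix(Q0.T@down(yaw)).as_rotvec()
        for i in range(1,n+1):
            tp=p0+(np.array(xyz)-p0)*i/n;tQ=Q0@R.from_rotvec(rv*i/n).as_matrix()
            dt=np.round(Q.T@(tp-p)*100,2);dr=np.round(R.from_matrix(Q.T@tQ).as_rotvec(),3)
            p=p+Q@dt/100;Q=Q@R.from_rotvec(dr).as_matrix();rows.append([hand,*dt.tolist(),*dr.tolist()])
    for k in range(0,len(rows),8):
        b=rows[k:k+8]+[[hand]+[0]*6]*(8-len(rows[k:k+8]))
        print("[",", ".join(", ".join(f"{v:g}" for v in r) for r in b),"]")
    print("end",p.round(4),np.degrees(np.arctan2(Q[1,0],Q[0,0])).round(2))
def st():
    s=manip.observe();Q=R.from_quat(s["orientation"]).as_matrix()
    print("t",round(s["time_s"],2),"p",s["position"].round(4),"yaw",np.degrees(np.arctan2(Q[1,0],Q[0,0])).round(2),"zaxis",Q[:,2].round(3),"F",s["contact_force"].round(2),"M",s["moment"].round(3),"w",s["gripper_width"].round(4));return s
E
python3 -c "
from h import *
st();plan([([.545,-.338,.21],3,14)],5)"
```

```text
Traceback (most recent call last):
  File "h.py", line 59, in st
    print("t",round(s["time_s"],2),"p",s["position"].round(4),"yaw",np.degrees(np.arctan2(Q[1,0],Q[0,0])).round(2),"zaxis",Q[:,2].round(3),"F",s["contact_force"].round(2),"M",s["moment"].round(3),"w",s["gripper_width"].round(4));return s
                                                                                                                                                                                                        ^^^^^^^^^^^^^^^^^^^^^^^^
AttributeError: 'float' object has no attribute 'round'
```

```bash
sed -i 's/s\["gripper_width"\].round(4)/round(float(s["gripper_width"]),4)/' h.py
python3 -c "
from h import *
st();plan([([.545,-.338,.21],3,14)],5)"
```

```text
t 1.53 p [0.5614 0.1162 0.1874] yaw 74.74 zaxis [-0.001 -0.    -1.   ] F [-0.43 -0.13 -0.05] M [0.012 0.031 0.012] w 0.0499
[ 5, -3.16, 0.74, -0.16, -0, 0, 0.089, 5, -3.08, 1.02, -0.16, -0, 0, 0.09, 5, -2.98, 1.29, -0.16, -0, 0, 0.089, 5, -2.85, 1.55, -0.16, -0, 0, 0.09, 5, -2.7, 1.81, -0.16, -0, 0, 0.089, 5, -2.53, 2.03, -0.16, -0, 0, 0.09, 5, -2.34, 2.26, -0.16, 0, 0.001, 0.089, 5, -2.13, 2.45, -0.16, -0, -0, 0.089 ]
[ 5, -1.9, 2.63, -0.17, -0, -0, 0.09, 5, -1.66, 2.79, -0.16, -0, -0, 0.089, 5, -1.4, 2.93, -0.16, -0, -0, 0.09, 5, -1.13, 3.04, -0.16, -0, -0, 0.089, 5, -0.86, 3.13, -0.17, -0, 0, 0.09, 5, -0.57, 3.2, -0.16, -0, 0, 0.089, 5, 0, 0, 0, 0, 0, 0, 5, 0, 0, 0, 0, 0, 0 ]
end [ 0.545 -0.338  0.21 ] 3.0
```

Emit:
step_arm(increments=[5,-3.16,0.74,-0.16,0,0,0.089,5,-3.08,1.02,-0.16,0,0,0.09,5,-2.98,1.29,-0.16,0,0,0.089,5,-2.85,1.55,-0.16,0,0,0.09,5,-2.7,1.81,-0.16,0,0,0.089,5,-2.53,2.03,-0.16,0,0,0.09,5,-2.34,2.26,-0.16,0,0,0.089,5,-2.13,2.45,-0.16,0,0,0.089])

```text
time_s: 2.2
position: [0.5511, -0.1407, 0.2011]
orientation: [0.957, 0.291, -0.0, -0.0]
contact_force: [1.0, -0.0, -0.2]
gripper_width: 0.0502
```

Emit:
step_arm(increments=[5,-1.9,2.63,-0.17,0,0,0.09,5,-1.66,2.79,-0.16,0,0,0.089,5,-1.4,2.93,-0.16,0,0,0.09,5,-1.13,3.04,-0.16,0,0,0.089,5,-0.86,3.13,-0.17,0,0,0.09,5,-0.57,3.2,-0.16,0,0,0.089,5,0,0,0,0,0,0,5,0,0,0,0,0,0])

```text
time_s: 2.87
position: [0.5454, -0.3355, 0.2107]
orientation: [1.0, 0.028, -0.0, -0.0]
contact_force: [-0.0, 0.2, -0.4]
gripper_width: 0.0501
```

```bash
python3 - <<'E'
from h import *
s=st();im,d,K,T=cap("wrist");P=cloud("wrist")
save(im,"w2.png",1.2)
z=P[...,2];rk=(P[...,0]>.4)&(P[...,0]<.7)&(P[...,1]>-.42)&(P[...,1]<-.15)
for nm,lo,hi in(("plate",.066,.074),("top",.131,.142),("guard",.0745,.079)):
    m=(rk&(z>lo)&(z<hi)).astype(np.uint8);k,l,stt,c=cv2.connectedComponentsWithStats(m)
    for i in range(1,k):
        if stt[i,4]>60:
            q=P[l==i];r=cv2.minAreaRect((q[:,:2]*1000).astype(np.float32));print(nm,stt[i,4],c[i].round(),q.mean(0).round(4),np.round(r[0],1),np.round(r[1],1),round(r[2],1),im[l==i].mean(0).round())
E
```

```text
t 2.87 p [ 0.5454 -0.3355  0.2107] yaw 3.22 zaxis [-0.     0.001 -1.   ] F [-0.02  0.18 -0.41] M [ 0.041 -0.018 -0.   ] w 0.0501
plate 10802 [279. 142.] [ 0.5421 -0.2865  0.0697] [ 542.7 -296.5] [ 66.5 160.4] 3.2 [69. 69. 68.]
plate 100 [453. 108.] [ 0.6935 -0.2403  0.0716] [ 694.8 -239.5] [38.6  9.4] 89.0 [31. 32. 30.]
top 971 [280. 105.] [ 0.5409 -0.254   0.1365] [ 541.1 -254.2] [21.7 21.4] 3.3 [96. 98. 96.]
top 950 [278. 232.] [ 0.5445 -0.3376  0.1354] [ 544.3 -338.7] [21.8 21.6] 4.0 [85. 85. 89.]
guard 282 [278.  98.] [ 0.5396 -0.2495  0.0756] [ 540.6 -253.6] [35.6 33.7] 3.1 [96. 98. 95.]
guard 105 [456. 109.] [ 0.6936 -0.241   0.0769] [ 695. -240.] [ 9.1 39.5] 0.0 [11. 11. 11.]
guard 478 [279. 199.] [ 0.5444 -0.3329  0.0753] [ 544.7 -336. ] [32.  38.6] 89.5 [24. 24. 26.]
```

View pics/w2.png

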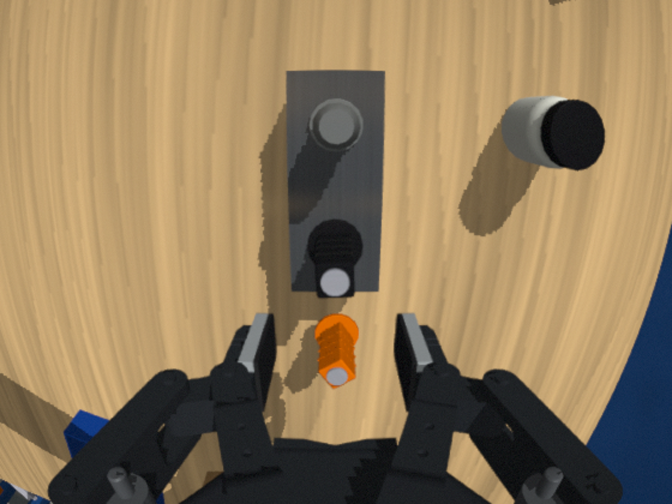

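The wrist view (1.2x) shows the black puller top at (335,282), the grey driver at (336,125) and the orange decoy at (337,376) outside the rack. Depth gives a handle 21.8 mm square at (0.5443, -0.3387), which matches the right hole.

Emit:
step_arm(increments=[5,-0.1,0.3,2.5,0,0,0,5,0,0,2.5,0,0,0,5,0,0,2.5,0,0,0,5,0,0,2.0,0,0,0,5,0,0,1.2,0,0,0,5,0,0,0,0,0,0,1.5,0,0,0,0,0,0,1.5,0,0,0,0,0,0], squeeze=100)

```text
time_s: 3.58
position: [0.5459, -0.3383, 0.1058]
orientation: [1.0, 0.029, 0.001, 0.001]
contact_force: [-0.4, -0.9, 1.2]
gripper_width: 0.0265
```

Emit:
step_arm(increments=[1.5,0,0,0,0,0,0,1.5,0,0,0,0,0,0,1.5,0,0,0,0,0,0,1.5,0,0,0,0,0,0,1.5,0,0,-1,0,0,0,1.5,0,0,-2,0,0,0,1.5,0,0,-2.5,0,0,0,1.5,0,0,-2.5,0,0,0])

```text
time_s: 4.25
position: [0.5442, -0.3379, 0.1846]
orientation: [1.0, 0.028, -0.001, -0.001]
contact_force: [-0.6, -0.5, -0.2]
gripper_width: 0.0212
```

```bash
python3 - <<'E'
from h import *
s=st()
im,d,K,T=cap("side");save(im[200:340,290:430],"s2.png",4)
im,d,K,T=cap("scene");save(im[100:200,130:230],"sc2.png",4)
im,d,K,T=cap("wrist");save(im[150:400,180:380],"w3.png",2)
a=cv2.imread("pics/s2.png");b=cv2.imread("pics/sc2.png");c=cv2.imread("pics/w3.png")
cv2.imwrite("pics/m2.png",np.hstack([cv2.resize(x,(400,400)) for x in(a,b)]))
st()
E
```

```text
t 4.25 p [ 0.5442 -0.3379  0.1846] yaw 3.26 zaxis [-0.001  0.001 -1.   ] F [-0.59 -0.49 -0.2 ] M [-0.068 -0.015 -0.042] w 0.0212
t 4.4 p [ 0.5459 -0.3395  0.1871] yaw 3.26 zaxis [ 0.004 -0.004 -1.   ] F [-0.82  0.07 -0.91] M [ 0.019 -0.02   0.025] w 0.0211
```

View pics/m2.png

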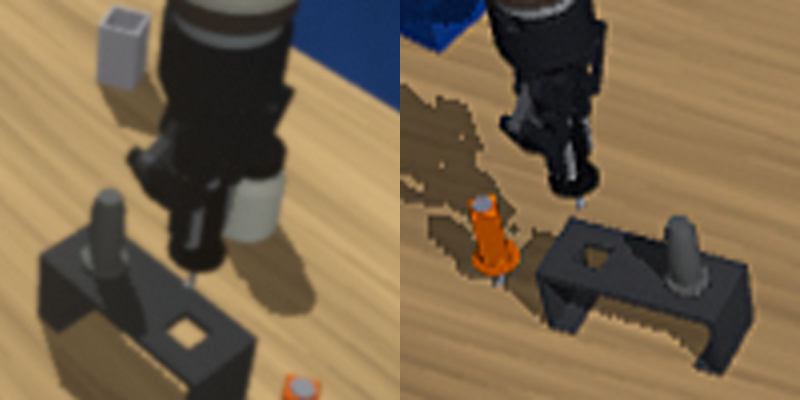

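Emit:
step_arm(increments=[1.5,-2.1,0.4,-2.7,0,0,0,1.5,-2.1,0.4,-2.7,0,0,0,1.5,-2.1,0.4,-2.7,0,0,0,1.5,-2.1,0.4,-2.7,0,0,0,1.5,-2.1,0.4,-2.7,0,0,0,1.5,-2.1,0.4,-2.7,0,0,0,1.5,-2.1,0.4,-2.4,0,0,0,1.5,0,0,0,0,0,0])

```text
time_s: 5.07
position: [0.3977, -0.3768, 0.3747]
orientation: [1.0, 0.027, 0.001, 0.004]
contact_force: [0.3, -0.3, -0.4]
gripper_width: 0.0212
```

```bash
python3 - <<'E'
from h import *
cap("wrist");im,d,K,T=cap("side");s=st();p=s["position"]
uv=proj([p-[0,0,.030],p-[0,0,.069]],K,T);print(uv)
u,v=uv[1].round().astype(int)
A=cv2.resize(im[v-26:v+14,u-20:u+20],(400,400),interpolation=cv2.INTER_CUBIC)
im,d,K,T=load("wrist");uv=proj([p-[0,0,.069]],K,T,True);print(uv);u,v=uv[0].round().astype(int);v=min(v,390)
B=cv2.resize(im[v-30:v+30,u-30:u+30],(400,400),interpolation=cv2.INTER_CUBIC)
for X in (A,B): np.clip(X*1.5,0,255,out=X,casting="unsafe")
save(np.hstack([A,B]),"m3.png")
E
```

```text
t 5.17 p [ 0.3993 -0.3748  0.3695] yaw 3.19 zaxis [ 0.  0. -1.] F [ 0.01  0.08 -0.99] M [-0.034 -0.013  0.002] w 0.0206
[[317.69481339 251.47285021]
 [316.66472718 271.14370553]]
[[282.20263863 226.76523834]]
```

View pics/m3.png

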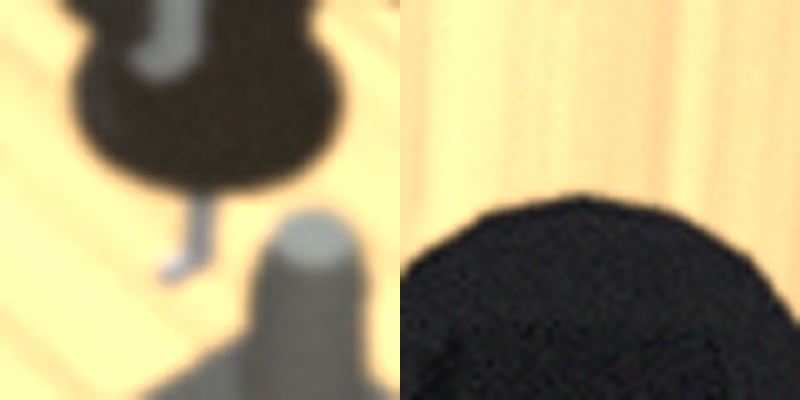

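The left half (side view) shows the puller's shaft at about (200,230) and the foot pointing left and slightly down to (168,275). In world terms that is yaw ≈183°, i.e. along tool −x, so the jaws already grip along the foot's axis and no regrasp is needed.

```bash
python3 -c "
from h import *
st();plan([([.6268,.0989,.16],112.3,16)],1.5)"
```

```text
t 5.17 p [ 0.3993 -0.3748  0.3695] yaw 3.19 zaxis [ 0.  0. -1.] F [ 0.01  0.08 -0.99] M [-0.034 -0.013  0.002] w 0.0206
[ 1.5, 1.58, -2.88, 1.31, 0, -0, -0.119, 1.5, 1.92, -2.67, 1.31, 0, -0, -0.119, 1.5, 2.21, -2.42, 1.31, 0, -0, -0.119, 1.5, 2.49, -2.14, 1.31, 0, -0, -0.119, 1.5, 2.73, -1.83, 1.31, 0, -0, -0.119, 1.5, 2.92, -1.5, 1.31, 0, -0, -0.119, 1.5, 3.09, -1.13, 1.31, 0, -0, -0.119, 1.5, 3.19, -0.77, 1.31, 0, -0, -0.119 ]
[ 1.5, 3.26, -0.37, 1.31, 0, -0, -0.119, 1.5, 3.29, 0.01, 1.31, 0, -0, -0.119, 1.5, 3.26, 0.4, 1.31, 0, -0, -0.119, 1.5, 3.19, 0.78, 1.31, 0, -0, -0.119, 1.5, 3.07, 1.16, 1.31, 0, -0, -0.119, 1.5, 2.91, 1.52, 1.31, 0, -0, -0.119, 1.5, 2.72, 1.85, 1.31, 0, -0, -0.119, 1.5, 2.47, 2.15, 1.31, 0, -0, -0.119 ]
end [0.6268 0.0989 0.16  ] 112.28
```

Emit:
step_arm(increments=[1.5,1.58,-2.88,1.31,0,0,-0.119,1.5,1.92,-2.67,1.31,0,0,-0.119,1.5,2.21,-2.42,1.31,0,0,-0.119,1.5,2.49,-2.14,1.31,0,0,-0.119,1.5,2.73,-1.83,1.31,0,0,-0.119,1.5,2.92,-1.5,1.31,0,0,-0.119,1.5,3.09,-1.13,1.31,0,0,-0.119,1.5,3.19,-0.77,1.31,0,0,-0.119])

```text
time_s: 5.83
position: [0.5126, -0.1344, 0.2613]
orientation: [0.874, 0.486, -0.001, -0.002]
contact_force: [0.8, -0.8, -0.4]
gripper_width: 0.0208
```

Emit:
step_arm(increments=[1.5,3.26,-0.37,1.31,0,0,-0.119,1.5,3.29,0.01,1.31,0,0,-0.119,1.5,3.26,0.4,1.31,0,0,-0.119,1.5,3.19,0.78,1.31,0,0,-0.119,1.5,3.07,1.16,1.31,0,0,-0.119,1.5,2.91,1.52,1.31,0,0,-0.119,1.5,2.72,1.85,1.31,0,0,-0.119,1.5,2.47,2.15,1.31,0,0,-0.119])

```text
time_s: 6.5
position: [0.6249, 0.1023, 0.156]
orientation: [0.554, 0.833, -0.001, -0.002]
contact_force: [-0.2, 0.0, -1.8]
gripper_width: 0.0211
```

Emit:
step_arm(increments=[1.5,0,0,0,0,0,0,1.5,0,0,0,0,0,0,1.5,0,0,0,0,0,0,1.5,0,0,0,0,0,0,1.5,0,0,0,0,0,0,1.5,0,0,0,0,0,0,1.5,0,0,0,0,0,0,1.5,0,0,0,0,0,0])

```text
time_s: 7.17
position: [0.6265, 0.0989, 0.1607]
orientation: [0.557, 0.831, 0.0, 0.0]
contact_force: [0.2, 0.3, -0.9]
gripper_width: 0.021
```

```bash
python3 - <<'E'
from h import *
s=st();p=s["position"]
im,d,K,T=cap("side");P=cloud("side")
u,v=proj([p-[0,0,.055]],K,T)[0].round().astype(int);print(u,v)
# height of foot underside from lowest bright tool pixels
u0=proj([p-[0,0,.066]],K,T)[0];print("exp foot px",u0)
save(im[v-26:v+24,u-25:u+25],"s4.png",8)
A=cv2.imread("pics/s4.png")[...,::-1]
im,d,K,T=cap("wrist");B=cv2.resize(im[150:350,180:380],(400,400))
np.savez("pics/wm.npz",im=im);save(np.hstack([A,B]),"m4.png")
plan([([.6268,.0989,.083],112.3,6)],1.5)
E
```

```text
t 7.17 p [0.6265 0.0989 0.1607] yaw 112.3 zaxis [ 0.001  0.    -1.   ] F [ 0.19  0.26 -0.89] M [-0.003  0.016  0.008] w 0.021
267 193
exp foot px [267.14827153 196.70264717]
[ 1.5, -0.01, 0, 1.29, 0, 0, 0, 1.5, -0, 0.01, 1.3, 0, 0, 0, 1.5, -0.01, 0, 1.29, 0, 0, 0, 1.5, -0, 0, 1.29, 0, 0, 0, 1.5, -0.01, 0.01, 1.29, 0, 0, 0, 1.5, -0, 0, 1.3, 0, 0, 0, 1.5, 0, 0, 0, 0, 0, 0, 1.5, 0, 0, 0, 0, 0, 0 ]
end [0.6268 0.0989 0.083 ] 112.33
```

View pics/m4.png

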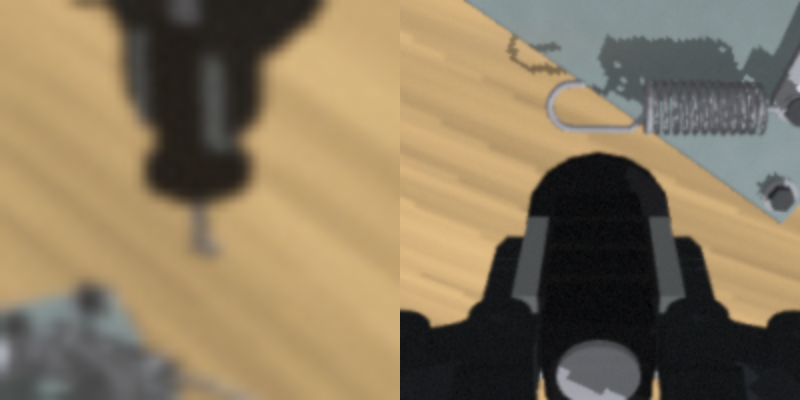

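The side crop shows the foot at (200,248), within about 1 px of where it should be, and the shaft upright. The wrist crop shows the hook's bow at (548,106) with its mouth side up. I check the bow position against this second view.

```bash
python3 - <<'E'
from h import *
im,d,K,T=load("wrist")
f=lambda x,y:onz([[180+(x-400)/2-.25,150+y/2-.25]],.026,K,T,True)[0,:2]*1e3
e=np.array([.379,-.925]);n=np.array([.925,.379]);B=np.array([630.6,89.7])
for nm,q in(("left outer",(548,106)),("shank",(600,129)),("tip wire",(575,84)),("coil start",(645,106))):
    w=f(*q);print(nm,w.round(1),"along",((w-B)@e).round(1),"side",((w-B)@n).round(1))
# depth-based wire points
P=cloud("wrist")[190:225,245:300];m=(abs(P[...,2]-.026)<.004)
q=P[m][:,:2]*1e3;a=(q-B)@e;b=(q-B)@n;print("depth wire: max along",np.sort(a)[-4:].round(1),"side range",np.percentile(b,[2,98]).round(1),len(q))
E
```

```text
left outer [634.6  79.8] along 10.7 side -0.0
shank [635.8 104. ] along -11.2 side 10.2
tip wire [621.3  86.8] along -0.8 side -9.7
coil start [619.1 117.6] along -30.1 side -0.1
depth wire: max along [11.3 11.3 11.3 11.4] side range [-11.   11.8] 286
```

Emit:
step_arm(increments=[1.5,0,0,1.3,0,0,0,1.5,0,0,1.3,0,0,0,1.5,0,0,1.3,0,0,0,1.5,0,0,1.3,0,0,0,1.5,0,0,1.3,0,0,0,1.5,0,0,1.3,0,0,0,1.5,0,0,0,0,0,0,1.5,0,0,0,0,0,0])

```text
time_s: 7.93
position: [0.6257, 0.0995, 0.0811]
orientation: [0.557, 0.831, -0.001, -0.001]
contact_force: [-0.4, 0.3, -0.9]
gripper_width: 0.0207
```

Emit:
step_arm(increments=[1.5,0,0,0,0,0,0,1.5,0,0,0,0,0,0,1.5,-0.3,0,0,0,0,0,1.5,-0.4,0,0,0,0,0,1.5,-0.4,0,0,0,0,0,1.5,-0.3,0,0,0,0,0,1.5,0,0,0,0,0,0,1.5,0,0,0,0,0,0])

```text
time_s: 8.6
position: [0.6318, 0.0862, 0.0823]
orientation: [0.557, 0.831, 0.0, 0.0]
contact_force: [0.2, 0.6, -1.7]
gripper_width: 0.0207
```

```bash
python3 - <<'E'
from h import *
st()
E
```

```text
t 8.6 p [0.6318 0.0862 0.0823] yaw 112.33 zaxis [ 0.  0. -1.] F [ 0.19  0.56 -1.74] M [ 0.018  0.051 -0.02 ] w 0.0207
```

```bash
cat >> h.py <<'E'
POST=np.array([.5636,.0522]);YJ=np.array([np.cos(np.radians(75.9)),np.sin(np.radians(75.9))]);XJ=np.array([YJ[1],-YJ[0]])
LUG=POST+.120*YJ; Z=.0825
def wp(th,s,n):  # th deg from final line toward jig +x; s stretch mm
    a=np.radians(-104.1+th);q=LUG+(.1035+s/1e3)*np.array([np.cos(a),np.sin(a)]);return ([*q,Z],75.9+th,n)
def wj(dx,dy,th,n,z=Z): # shaft relative to post axis, jig axes, mm
    q=POST+(dx*XJ+dy*YJ)/1e3;return ([*q,z],75.9+th,n)
def rep():
    s=st();v=s["position"][:2]-LUG;r=np.linalg.norm(v);u=v/r
    print("geo stretch mm",(r*1e3-103.5).round(2),"theta",(np.degrees(np.arctan2(v[1],v[0]))+104.1).round(2),"F along",(-s["contact_force"][:2]@u).round(2),"F side",(s["contact_force"][0]*-u[1]+s["contact_force"][1]*u[0]).round(2),"rel post jig",((s["position"][:2]-POST)@XJ*1e3).round(1),((s["position"][:2]-POST)@YJ*1e3).round(1));return s
E
python3 -c "
from h import *
rep();plan([wp(30,6,6),wp(14,10,8)],1.5)"
```

```text
t 8.6 p [0.6318 0.0862 0.0823] yaw 112.33 zaxis [ 0.  0. -1.] F [ 0.19  0.56 -1.74] M [ 0.018  0.051 -0.02 ] w 0.0207
geo stretch mm -12.33 theta 39.42 F along 0.42 F side 0.41 rel post jig 57.9 49.6
[ 1.5, -0.3, -0.28, -0, 0, -0, 0.019, 1.5, -0.3, -0.28, -0.01, 0, -0, 0.018, 1.5, -0.3, -0.27, 0, 0, -0, 0.019, 1.5, -0.32, -0.27, -0, 0, -0, 0.019, 1.5, -0.31, -0.26, -0, 0, -0, 0.018, 1.5, -0.32, -0.26, -0.01, 0, -0, 0.019, 1.5, 0, -0.39, 0, 0, -0, 0.035, 1.5, -0, -0.39, 0, 0, -0, 0.035 ]
[ 1.5, -0.03, -0.39, 0, 0, -0, 0.035, 1.5, -0.03, -0.39, 0, 0, -0, 0.035, 1.5, -0.05, -0.39, 0, 0, -0, 0.035, 1.5, -0.07, -0.38, 0, 0, -0, 0.035, 1.5, -0.07, -0.39, 0, 0, -0, 0.034, 1.5, -0.09, -0.38, 0, 0, -0, 0.035, 1.5, 0, 0, 0, 0, 0, 0, 1.5, 0, 0, 0, 0, 0, 0 ]
end [0.5926 0.0551 0.0825] 89.92
```

Emit:
step_arm(increments=[1.5,-0.3,0,0,0,0,0,1.5,-0.3,0,0,0,0,0,1.5,-0.3,0,0,0,0,0,1.5,-0.3,0,0,0,0,0,1.5,-0.3,0,0,0,0,0,1.5,0,0,0,0,0,0,1.5,0,0,0,0,0,0,1.5,0,0,0,0,0,0], squeeze=120)

```text
time_s: 9.27
position: [0.6374, 0.0726, 0.0823]
orientation: [0.557, 0.831, -0.0, -0.0]
contact_force: [-0.7, 0.3, -1.3]
gripper_width: 0.0209
```

```bash
python3 -c "
from h import *
rep();plan([wp(28,8,4),wp(12,10,8)],1.5)"
```

```text
t 9.27 p [0.6374 0.0726 0.0823] yaw 112.35 zaxis [-0.  0. -1.] F [-0.68  0.34 -1.29] M [0.098 0.081 0.019] w 0.0209
geo stretch mm 2.34 theta 39.01 F along 0.59 F side -0.48 rel post jig 66.6 37.8
[ 1.5, -0.11, -0.53, -0.01, -0, -0, 0.037, 1.5, -0.14, -0.52, -0, -0, -0, 0.037, 1.5, -0.15, -0.52, -0.01, -0, -0, 0.037, 1.5, -0.17, -0.51, -0, -0, -0, 0.037, 1.5, 0.03, -0.39, -0, -0, -0, 0.035, 1.5, 0.02, -0.39, -0, -0, -0, 0.035, 1.5, -0, -0.39, -0, -0, -0, 0.035, 1.5, -0.01, -0.4, -0, -0, -0, 0.034 ]
[ 1.5, -0.03, -0.39, -0, -0, -0, 0.035, 1.5, -0.04, -0.39, -0, -0, -0, 0.035, 1.5, -0.05, -0.39, -0, -0, -0, 0.035, 1.5, -0.07, -0.38, -0, -0, -0, 0.035, 1.5, 0, 0, 0, 0, 0, 0, 1.5, 0, 0, 0, 0, 0, 0, 1.5, 0, 0, 0, 0, 0, 0, 1.5, 0, 0, 0, 0, 0, 0 ]
end [0.5887 0.0551 0.0825] 87.89
```

Emit:
step_arm(increments=[1.5,-0.3,-0.2,0,0,0,0,1.5,-0.2,-0.53,0,0,0,0.037,1.5,-0.14,-0.52,0,0,0,0.037,1.5,-0.14,-0.52,0,0,0,0.037,1.5,-0.1,-0.45,0,0,0,0.037,1.5,0,-0.4,0,0,0,0.035,1.5,0,0,0,0,0,0,1.5,0,0,0,0,0,0])

```text
time_s: 9.93
position: [0.6155, 0.0564, 0.0823]
orientation: [0.63, 0.777, 0.0, -0.0]
contact_force: [-1.3, 3.2, -0.6]
gripper_width: 0.0208
```

```bash
python3 -c "
from h import *
rep();cap('side');cap('wrist');plan([wp(11,15,7)],1.5)"
```

```text
t 9.93 p [0.6155 0.0564 0.0823] yaw 101.92 zaxis [-0.     0.001 -1.   ] F [-1.29  3.17 -0.63] M [0.631 0.18  0.032] w 0.0208
geo stretch mm 10.92 theta 25.53 F along 3.36 F side -0.63 rel post jig 49.3 16.7
[ 1.5, 0, -0.43, -0, -0, -0, 0.037, 1.5, -0.01, -0.43, -0.01, -0, -0, 0.038, 1.5, -0.03, -0.42, -0, -0, -0, 0.037, 1.5, -0.05, -0.43, -0, -0, -0, 0.038, 1.5, -0.06, -0.42, -0.01, -0, -0, 0.037, 1.5, -0.08, -0.42, -0, -0, -0, 0.038, 1.5, -0.09, -0.42, -0, -0, -0.001, 0.037, 1.5, 0, 0, 0, 0, 0, 0 ]
end [0.5864 0.0503 0.0825] 86.91
```

The hook is caught: a geometric stretch of 10.9 mm predicts 3.6 N, and 3.4 N is measured.

Emit:
step_arm(increments=[1.5,0,-0.43,0,0,0,0.037,1.5,-0.01,-0.43,0,0,0,0.038,1.5,-0.03,-0.42,0,0,0,0.037,1.5,-0.05,-0.43,0,0,0,0.038,1.5,-0.06,-0.42,0,0,0,0.037,1.5,-0.08,-0.42,0,0,0,0.038,1.5,-0.09,-0.42,0,0,0,0.037,1.5,0,0,0,0,0,0])

```text
time_s: 10.7
position: [0.5862, 0.0505, 0.0823]
orientation: [0.726, 0.687, 0.0, -0.0]
contact_force: [-0.3, 5.4, -1.2]
gripper_width: 0.0203
```

```bash
python3 -c "
from h import *
rep();plan([wp(11,31,7)],1.5)"
```

```text
t 10.7 p [0.5862 0.0505 0.0823] yaw 86.84 zaxis [ 0.     0.001 -1.   ] F [-0.3   5.39 -1.21] M [ 0.922 -0.013  0.001] w 0.0203
geo stretch mm 14.82 theta 10.88 F along 5.37 F side -0.6 rel post jig 22.3 3.8
[ 1.5, -0.23, 0, -0, -0, -0, -0, 1.5, -0.23, 0.01, -0.01, -0, -0, -0, 1.5, -0.23, 0, -0, -0, -0, -0, 1.5, -0.23, 0.01, -0, -0, -0.001, -0.001, 1.5, -0.24, -0, -0.01, -0, 0, 0, 1.5, -0.23, 0, -0, -0, 0, 0, 1.5, -0.23, 0.01, -0, -0, 0, -0, 1.5, 0, 0, 0, 0, 0, 0 ]
end [0.5856 0.0343 0.0825] 86.89
```

Emit:
step_arm(increments=[1.5,-0.23,0,0,0,0,0,1.5,-0.23,0,0,0,0,0,1.5,-0.23,0.01,0,0,0,0,1.5,-0.23,0,0,0,0,0,1.5,-0.23,0,0,0,0,0,1.5,-0.23,0.01,0,0,0,0,1.5,-0.15,0,0,0,0,0,1.5,0,0,0,0,0,0])

```text
time_s: 11.37
position: [0.5862, 0.0361, 0.0823]
orientation: [0.726, 0.688, 0.001, -0.001]
contact_force: [0.8, 9.4, -1.5]
gripper_width: 0.0204
```

```bash
python3 - <<'E'
from h import *
f=[]
for i in range(4):
    s=rep();f.append(s["contact_force"]);im,d,K,T=cap("wrist")
u=proj([[*POST,.034],[*LUG,.032]],K,T,True);print(u)
save(im[80:300,150:400],"w5.png",3)
E
```

```text
t 11.37 p [0.5862 0.0361 0.0823] yaw 86.92 zaxis [ 0.     0.003 -1.   ] F [ 0.78  9.36 -1.53] M [ 1.919 -0.066  0.044] w 0.0204
geo stretch mm 29.14 theta 11.21 F along 9.39 F side 0.31 rel post jig 25.8 -10.1
t 11.42 p [0.5862 0.0363 0.0823] yaw 86.92 zaxis [ 0.001  0.003 -1.   ] F [ 0.79  9.22 -1.35] M [ 1.91  -0.048  0.041] w 0.0209
geo stretch mm 28.99 theta 11.22 F along 9.25 F side 0.32 rel post jig 25.8 -10.0
t 11.47 p [0.5862 0.0363 0.0823] yaw 86.93 zaxis [ 0.001  0.003 -1.   ] F [ 0.62  9.32 -1.46] M [ 1.897 -0.116  0.007] w 0.021
geo stretch mm 28.95 theta 11.21 F along 9.34 F side 0.15 rel post jig 25.7 -9.9
t 11.52 p [0.5862 0.0363 0.0823] yaw 86.93 zaxis [ 0.001  0.003 -1.   ] F [ 0.69  8.16 -2.36] M [ 1.926 -0.094 -0.006] w 0.0206
geo stretch mm 28.91 theta 11.23 F along 8.19 F side 0.28 rel post jig 25.8 -9.9
[[304.01297438 210.95949034]
 [472.75775461 241.32151203]]
```

View pics/w5.png

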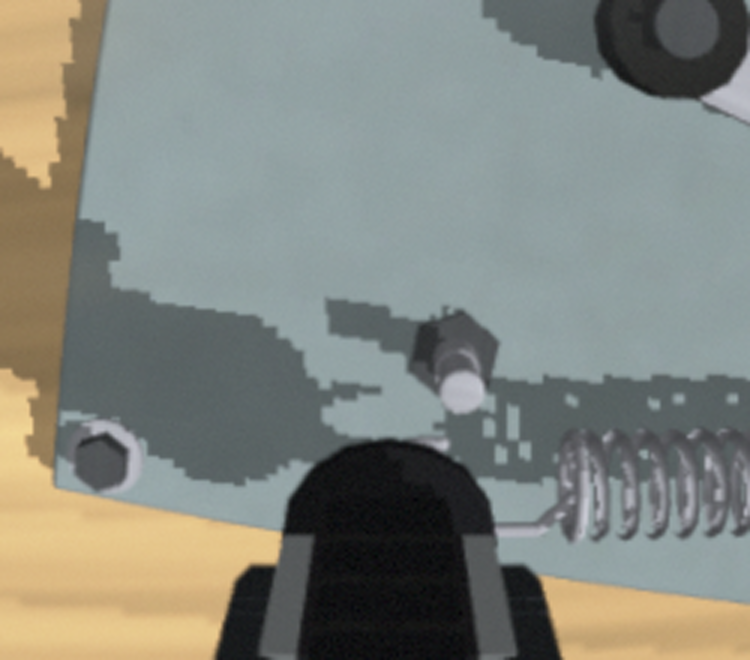

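The wrist crop (3x) shows the post top at (462,391), less than 1 px from its predicted spot. The open end of the hook is at (447,442), not yet past the post, and the stretched coil starts at x≈560. I measure how much farther it has to go.

```bash
python3 - <<'E'
from h import *
im,d,K,T=load("wrist")
g=lambda x,y,z:onz([[150+(x+.5)/3-.5,80+(y+.5)/3-.5]],z,K,T,True)[0,:2]
th=np.radians(-104.1+11.2);u=np.array([np.cos(th),np.sin(th)]);n=np.array([-u[1],u[0]])
for nm,p in(("tip end",g(448,442,.026)),("tip mid",g(430,443,.026)),("post",g(462,391,.034)),("shank",g(520,529,.026))):
    print(nm,((p-LUG)@u*1e3).round(1),((p-LUG)@n*1e3).round(1))
rep();plan([wp(11,33.2,4)],1.5)
E
```

```text
tip end 119.8 -10.1
tip mid 123.5 -9.9
post 117.9 -23.9
shank 104.2 9.8
t 11.57 p [0.5862 0.0364 0.0823] yaw 86.94 zaxis [ 0.001  0.003 -1.   ] F [ 0.84  8.7  -1.23] M [ 1.906 -0.157  0.029] w 0.0204
geo stretch mm 28.89 theta 11.22 F along 8.73 F side 0.4 rel post jig 25.7 -9.9
[ 1.5, -0.11, -0.01, -0.01, 0, -0.001, 0, 1.5, -0.11, -0.02, -0, 0, -0.001, 0, 1.5, -0.1, -0.01, -0.01, 0, -0, 0, 1.5, -0.11, -0.01, -0, 0, -0.001, 0.001, 1.5, 0, 0, 0, 0, 0, 0, 1.5, 0, 0, 0, 0, 0, 0, 1.5, 0, 0, 0, 0, 0, 0, 1.5, 0, 0, 0, 0, 0, 0 ]
end [0.5854 0.0321 0.0825] 86.88
```

Emit:
step_arm(increments=[1.5,-0.13,0,0,0,0,0,1.5,-0.13,0,0,0,0,0,1.5,-0.13,0,0,0,0,0,1.5,-0.11,0,0,0,0,0,1.5,0,0,0,0,0,0,1.5,0,0,0,0,0,0,1.5,0,0,0,0,0,0,1.5,0,0,0,0,0,0])

```text
time_s: 12.23
position: [0.5859, 0.0318, 0.0823]
orientation: [0.726, 0.688, 0.002, -0.001]
contact_force: [0.0, 10.9, -1.7]
gripper_width: 0.021
```

```bash
python3 - <<'E'
from h import *
for i in range(4): rep();im,d,K,T=cap("wrist")
g=lambda x,y,z:onz([[x,y]],z,K,T,True)[0,:2]
# find tip end: grey bright wire pixels near expected row
th=np.radians(-104.1+11.2);u=np.array([np.cos(th),np.sin(th)]);n=np.array([-u[1],u[0]])
e=lambda a,b:np.array([*(LUG+u*a/1e3+n*b/1e3),.026])
for a in np.arange(116,130,.5): 
    q=proj([e(a,-10)],K,T,True)[0];print(a,q.round(1),cv2.getRectSubPix(im,(1,1),tuple(map(float,q)))[0,0],end=" ")
E
```

```text
t 12.23 p [0.5859 0.0318 0.0823] yaw 86.93 zaxis [ 0.001  0.004 -1.   ] F [ 1.000e-02  1.088e+01 -1.710e+00] M [ 2.19  -0.08  -0.023] w 0.021
geo stretch mm 33.42 theta 11.18 F along 10.86 F side -0.55 rel post jig 26.5 -14.3
t 12.28 p [0.5859 0.0319 0.0823] yaw 86.93 zaxis [ 0.001  0.004 -1.   ] F [ 1.   10.57 -1.54] M [ 2.206 -0.094  0.038] w 0.0206
geo stretch mm 33.41 theta 11.18 F along 10.61 F side 0.46 rel post jig 26.6 -14.3
t 12.33 p [0.5859 0.0319 0.0822] yaw 86.93 zaxis [ 0.     0.004 -1.   ] F [ 0.75 10.5  -1.56] M [ 2.22  -0.12   0.006] w 0.021
geo stretch mm 33.4 theta 11.18 F along 10.52 F side 0.22 rel post jig 26.5 -14.3
t 12.38 p [0.5859 0.0318 0.0823] yaw 86.93 zaxis [ 0.001  0.004 -1.   ] F [ 0.69  9.97 -1.58] M [ 2.29  -0.103  0.046] w 0.0203
geo stretch mm 33.42 theta 11.18 F along 9.99 F side 0.19 rel post jig 26.6 -14.3
116.0 [312.7 227.3] [101 111 113] 116.5 [311.8 227.3] [112 124 125] 117.0 [311.  227.3] [112 125 125] 117.5 [310.2 227.4] [112 124 125] 118.0 [309.4 227.4] [108 119 121] 118.5 [308.6 227.4] [ 99 110 110] 119.0 [307.7 227.4] [ 90 100 100] 119.5 [306.9 227.4] [87 97 99] 120.0 [306.1 227.4] [89 98 99] 120.5 [305.3 227.4] [ 89  98 100] 121.0 [304.5 227.4] [88 97 99] 121.5 [303.6 227.4] [88 97 99] 122.0 [302.8 227.4] [89 98 99] 122.5 [302.  227.4] [88 98 99] 123.0 [301.2 227.4] [ 94 103 104] 123.5 [300.3 227.4] [112 120 122] 124.0 [299.5 227.4] [140 145 150] 124.5 [298.7 227.4] [165 168 175] 125.0 [297.9 227.4] [177 179 186] 125.5 [297.  227.4] [171 171 180] 126.0 [296.2 227.4] [170 170 179] 126.5 [295.4 227.4] [166 166 174] 127.0 [294.6 227.4] [156 156 164] 127.5 [293.7 227.5] [141 142 149] 128.0 [292.9 227.5] [126 126 133] 128.5 [292.1 227.5] [115 115 120] 129.0 [291.3 227.5] [ 97  97 102] 129.5 [290.4 227.5] [85 86 90]
```

```bash
python3 - <<'E'
from h import *
p,y,_=wp(11.2,33.4,1)
plan([wp(11.2,34.5,1),wp(8.5,34.5,2),wp(6,34.6,2),wp(3.5,34.6,2),],1.5,start=(p,y))
E
```

```text
[ 1.5, -0.11, -0, 0, 0, 0, 0, 1.5, 0.01, -0.33, 0, 0, 0, 0.024, 1.5, -0, -0.32, 0, 0, 0, 0.023, 1.5, 0, -0.3, 0, 0, 0, 0.022, 1.5, -0.01, -0.3, 0, 0, 0, 0.022, 1.5, 0.01, -0.3, 0, 0, 0, 0.022, 1.5, 0, -0.3, 0, 0, 0, 0.021, 1.5, 0, 0, 0, 0, 0, 0 ]
end [0.5675 0.0328 0.0825] 79.42
```

Emit:
step_arm(increments=[1.5,-0.1,0,0,0,0,0,1.5,0,-0.33,0,0,0,0.024,1.5,0,-0.32,0,0,0,0.023,1.5,0,-0.3,0,0,0,0.022,1.5,-0.01,-0.3,0,0,0,0.022,1.5,0.01,-0.3,0,0,0,0.022,1.5,0,-0.3,0,0,0,0.021,1.5,0,0,0,0,0,0])

```text
time_s: 13.1
position: [0.5674, 0.0329, 0.0823]
orientation: [0.771, 0.637, 0.002, -0.001]
contact_force: [1.6, 10.7, -2.3]
gripper_width: 0.0208
```

```bash
python3 - <<'E'
from h import *
for i in range(3): rep();im,d,K,T=cap("wrist")
th=np.radians(-104.1+3.5);u=np.array([np.cos(th),np.sin(th)]);n=np.array([-u[1],u[0]])
for b in(-8.5,-10,-11.5):
  print(b,[int(cv2.getRectSubPix(im,(1,1),tuple(map(float,proj([[*(LUG+u*a/1e3+n*b/1e3),.026]],K,T,True)[0])))[0,0].mean()) for a in np.arange(118,132,1.)])
p,y,_=wp(3.5,34.3,1)
plan([wp(1,34.3,3)],1.5,start=(p,y))
E
```

```text
t 13.1 p [0.5674 0.0329 0.0823] yaw 79.2 zaxis [ 0.001  0.004 -1.   ] F [ 1.56 10.66 -2.33] M [ 2.287 -0.405  0.009] w 0.0208
geo stretch mm 34.5 theta 3.5 F along 10.77 F side -0.43 rel post jig 8.4 -17.7
t 13.15 p [0.5677 0.0329 0.0824] yaw 79.24 zaxis [ 0.002  0.004 -1.   ] F [ 2.54 11.55 -1.97] M [ 2.252 -0.444  0.053] w 0.0204
geo stretch mm 34.48 theta 3.59 F along 11.82 F side 0.39 rel post jig 8.7 -17.7
t 13.2 p [0.5678 0.0329 0.0824] yaw 79.25 zaxis [ 0.002  0.004 -1.   ] F [ 2.06 10.65 -2.05] M [ 2.284 -0.407  0.048] w 0.0208
geo stretch mm 34.52 theta 3.65 F along 10.85 F side 0.09 rel post jig 8.8 -17.7
-8.5 [139, 146, 135, 113, 87, 81, 82, 74, 88, 90, 66, 33, 22, 21]
-10 [99, 87, 86, 84, 83, 80, 83, 89, 101, 111, 110, 103, 97, 102]
-11.5 [114, 89, 84, 85, 84, 84, 90, 76, 67, 73, 75, 76, 89, 114]
[ 1.5, 0, -0.2, 0, 0, 0, 0.015, 1.5, 0.01, -0.2, 0, 0, 0, 0.014, 1.5, -0.01, -0.2, 0, 0, 0, 0.015, 1.5, 0, 0, 0, 0, 0, 0, 1.5, 0, 0, 0, 0, 0, 0, 1.5, 0, 0, 0, 0, 0, 0, 1.5, 0, 0, 0, 0, 0, 0, 1.5, 0, 0, 0, 0, 0, 0 ]
end [0.5616 0.0343 0.0825] 76.88
```

Emit:
step_arm(increments=[1.5,0,-0.2,0,0,0,0.015,1.5,0,-0.2,0,0,0,0.014,1.5,0,-0.2,0,0,0,0.015,1.5,0,0,0,0,0,0,1.5,0,0,0,0,0,0,1.5,0,0,0,0,0,0,1.5,0,0,0,0,0,0,1.5,0,0,0,0,0,0])

```text
time_s: 13.92
position: [0.5622, 0.034, 0.0825]
orientation: [0.784, 0.621, 0.002, -0.001]
contact_force: [2.8, 10.3, -2.5]
gripper_width: 0.0207
```

```bash
python3 - <<'E'
from h import *
for i in range(3): s=rep();im,d,K,T=cap("wrist")
save(im[150:270,230:380],"w6.png",5)
q=(s["position"][:2]-POST);dx,dy=q@XJ*1e3,q@YJ*1e3
plan([wj(dx,dy+8,1,4),wj(8.5,-8.5,1,4)],1.5,start=([*s["position"][:2],Z],76.9))
E
```

```text
t 13.92 p [0.5622 0.034  0.0825] yaw 76.72 zaxis [ 0.002  0.004 -1.   ] F [ 2.77 10.31 -2.48] M [ 2.221e+00 -4.320e-01  2.000e-03] w 0.0207
geo stretch mm 34.56 theta 1.28 F along 10.67 F side 0.41 rel post jig 3.1 -18.0
t 13.97 p [0.5622 0.0339 0.0825] yaw 76.72 zaxis [ 0.002  0.004 -1.   ] F [ 1.54 11.51 -3.07] M [ 2.311 -0.502 -0.05 ] w 0.0206
geo stretch mm 34.58 theta 1.29 F along 11.57 F side -1.05 rel post jig 3.1 -18.0
t 14.02 p [0.5622 0.034  0.0825] yaw 76.72 zaxis [ 0.002  0.004 -1.   ] F [ 1.32  9.72 -2.85] M [ 2.25  -0.469 -0.054] w 0.0209
geo stretch mm 34.56 theta 1.27 F along 9.77 F side -0.87 rel post jig 3.1 -18.0
[ 1.5, 0.2, 0, 0, 0, 0, 0, 1.5, 0.2, 0.01, 0, 0, 0, 0, 1.5, 0.2, 0, 0, 0, 0, 0, 1.5, 0.2, 0, 0, 0, 0, 0, 1.5, 0.04, 0.14, 0, 0, 0, 0, 1.5, 0.03, 0.13, 0, 0, 0, 0, 1.5, 0.04, 0.14, 0, 0, 0, 0, 1.5, 0.03, 0.14, 0, 0, 0, 0 ]
end [0.5698 0.0419 0.0825] 76.9
```

View pics/w6.png

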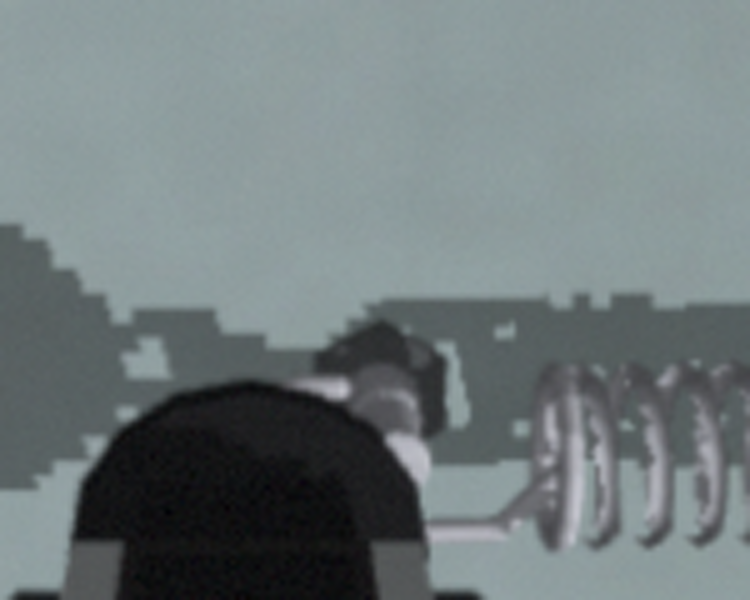

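The crop (5x) shows the hook's open end at (345,388) past the post, with the post between the end's line (y 388) and the shank (y 528). It is still close to the end's side, so I swing 3 mm more before easing off.

Emit:
step_arm(increments=[1.5,0,-0.15,0,0,0,0.008,1.5,0,-0.15,0,0,0,0.008,1.5,0,0,0,0,0,0,1.5,0.2,0,0,0,0,0,1.5,0.2,0,0,0,0,0,1.5,0.15,0,0,0,0,0,1.5,0,0,0,0,0,0,1.5,0,0,0,0,0,0])

```text
time_s: 14.73
position: [0.5607, 0.0396, 0.0825]
orientation: [0.789, 0.614, 0.002, -0.0]
contact_force: [2.2, 8.2, -2.0]
gripper_width: 0.0207
```

```bash
python3 - <<'E'
from h import *
for i in range(3): s=rep();im,d,K,T=cap("wrist")
E
```

```text
t 14.73 p [0.5607 0.0396 0.0825] yaw 75.82 zaxis [ 0.002  0.003 -1.   ] F [ 2.19  8.2  -1.96] M [ 1.93  -0.547  0.002] w 0.0207
geo stretch mm 29.4 theta 0.1 F along 8.48 F side 0.15 rel post jig 0.2 -12.9
t 14.78 p [0.5607 0.0396 0.0825] yaw 75.82 zaxis [ 0.002  0.003 -1.   ] F [ 1.99  8.8  -2.89] M [ 1.872 -0.445  0.012] w 0.021
geo stretch mm 29.45 theta 0.09 F along 9.02 F side -0.2 rel post jig 0.2 -13.0
t 14.83 p [0.5607 0.0395 0.0825] yaw 75.81 zaxis [ 0.002  0.003 -1.   ] F [ 2.75  8.95 -2.22] M [ 1.885 -0.504  0.018] w 0.0207
geo stretch mm 29.49 theta 0.11 F along 9.35 F side 0.51 rel post jig 0.3 -13.0
```

Emit:
step_arm(increments=[1.5,0.1,0.1,0,0,0,0,1.5,0.1,0.1,0,0,0,0,1.5,0.1,0.1,0,0,0,0,1.5,0,0.15,0,0,0,0,1.5,0,0.15,0,0,0,0,1.5,0,0,0,0,0,0,1.5,0,0,0,0,0,0,1.5,0,0,0,0,0,0])

```text
time_s: 15.55
position: [0.5665, 0.0411, 0.0823]
orientation: [0.789, 0.614, 0.001, -0.001]
contact_force: [0.3, 8.5, -1.9]
gripper_width: 0.0207
```

```bash
python3 - <<'E'
from h import *
for i in range(3): s=rep();im,d,K,T=cap("wrist")
E
```

```text
t 15.55 p [0.5665 0.0411 0.0823] yaw 75.82 zaxis [ 0.     0.003 -1.   ] F [ 0.33  8.47 -1.91] M [ 1.868 -0.027  0.032] w 0.0207
geo stretch mm 26.73 theta 2.42 F along 8.36 F side -1.39 rel post jig 5.5 -10.1
t 15.6 p [0.5665 0.0411 0.0823] yaw 75.82 zaxis [ 0.     0.003 -1.   ] F [-0.25  8.61 -0.77] M [ 1.908 -0.024 -0.006] w 0.0207
geo stretch mm 26.72 theta 2.43 F along 8.38 F side -1.98 rel post jig 5.5 -10.1
t 15.65 p [0.5664 0.041  0.0823] yaw 75.82 zaxis [ 0.     0.003 -1.   ] F [ 0.45  8.36 -0.31] M [ 1.889 -0.     0.014] w 0.0211
geo stretch mm 26.74 theta 2.41 F along 8.28 F side -1.26 rel post jig 5.5 -10.1
```

A side force of about −1.5 N has appeared, so the hook's end now bears on the inner side of the post: it is captured. I continue easing past the post.

Emit:
step_arm(increments=[1.5,0.05,0.12,0,0,0,0,1.5,0.05,0.1,0,0,0,0,1.5,0.1,0.08,0,0,0,0,1.5,0.15,0,0,0,0,0,1.5,0.15,0,0,0,0,0,1.5,0,0,0,0,0,0,1.5,0,0,0,0,0,0,1.5,0,0,0,0,0,0])

```text
time_s: 16.37
position: [0.5695, 0.0448, 0.0817]
orientation: [0.789, 0.615, -0.0, -0.002]
contact_force: [-2.9, 7.4, -1.1]
gripper_width: 0.021
```

```bash
python3 - <<'E'
from h import *
for i in range(3): s=rep();im,d,K,T=cap("wrist")
E
```

```text
t 16.37 p [0.5695 0.0448 0.0817] yaw 75.84 zaxis [-0.003  0.002 -1.   ] F [-2.86  7.37 -1.13] M [ 1.489  0.548 -0.023] w 0.021
geo stretch mm 22.47 theta 3.42 F along 6.71 F side -4.18 rel post jig 7.5 -5.7
t 16.42 p [0.5695 0.0448 0.0817] yaw 75.83 zaxis [-0.003  0.002 -1.   ] F [-3.2   6.7  -1.08] M [1.529 0.52  0.034] w 0.0208
geo stretch mm 22.48 theta 3.43 F along 5.99 F side -4.39 rel post jig 7.5 -5.8
t 16.47 p [0.5695 0.0448 0.0818] yaw 75.83 zaxis [-0.003  0.002 -1.   ] F [-2.67  7.78 -1.35] M [ 1.487  0.545 -0.02 ] w 0.0207
geo stretch mm 22.48 theta 3.42 F along 7.15 F side -4.07 rel post jig 7.5 -5.8
```

Emit:
step_arm(increments=[1.5,0.1,0,0,0,0,0,1.5,0.15,0,0,0,0,0,1.5,0.15,0,0,0,0,0,1.5,0.1,0,0,0,0,0,1.5,0,0,0,0,0,0,1.5,0,0,0,0,0,0,1.5,0,0,0,0,0,0,1.5,0,0,0,0,0,0])

```text
time_s: 17.18
position: [0.5715, 0.0484, 0.0822]
orientation: [0.789, 0.614, 0.0, -0.0]
contact_force: [-1.4, 3.5, -2.8]
gripper_width: 0.0209
```

```bash
python3 - <<'E'
from h import *
for i in range(3): s=rep();im,d,K,T=cap("wrist")
E
```

```text
t 17.18 p [0.5715 0.0484 0.0822] yaw 75.75 zaxis [-0.  0. -1.] F [-1.45  3.54 -2.83] M [0.71  0.4   0.035] w 0.0209
geo stretch mm 18.55 theta 4.04 F along 3.24 F side -2.04 rel post jig 8.6 -1.7
t 17.23 p [0.5715 0.0484 0.0822] yaw 75.74 zaxis [-0.  0. -1.] F [-1.34  2.25 -3.02] M [ 0.789  0.452 -0.037] w 0.0205
geo stretch mm 18.55 theta 4.04 F along 1.98 F side -1.71 rel post jig 8.6 -1.7
t 17.28 p [0.5715 0.0484 0.0822] yaw 75.75 zaxis [-0.  0. -1.] F [-2.75  3.26 -2.27] M [0.691 0.405 0.032] w 0.0208
geo stretch mm 18.52 theta 4.03 F along 2.73 F side -3.27 rel post jig 8.6 -1.7
```

The along-force has dropped to 2.7 N while the spring itself carries about 6 N, so the post is taking the load. I continue back and then inward.

Emit:
step_arm(increments=[1.5,0.15,0,0,0,0,0,1.5,0.2,0,0,0,0,0,1.5,0.3,0,0,0,0,0,1.5,0.3,-0.05,0,0,0,0,1.5,0.3,-0.15,0,0,0,0,1.5,0.3,-0.2,0,0,0,0,1.5,0.3,-0.1,0,0,0,0,1.5,0.1,0,0,0,0,0])

```text
time_s: 18.0
position: [0.5717, 0.0691, 0.0825]
orientation: [0.789, 0.614, 0.0, 0.0]
contact_force: [-0.7, -0.5, -1.4]
gripper_width: 0.0206
```

```bash
python3 - <<'E'
from h import *
for i in range(3): s=rep();im,d,K,T=cap("wrist")
E
```

```text
t 18.0 p [0.5717 0.0691 0.0825] yaw 75.78 zaxis [ 0.001  0.    -1.   ] F [-0.67 -0.51 -1.36] M [0.058 0.031 0.006] w 0.0206
geo stretch mm -1.79 theta 2.09 F along -0.64 F side -0.55 rel post jig 3.7 18.4
t 18.05 p [0.5717 0.069  0.0825] yaw 75.78 zaxis [ 0.001 -0.    -1.   ] F [ 0.61  0.07 -1.79] M [ 0.041 -0.029 -0.013] w 0.0206
geo stretch mm -1.7 theta 2.11 F along 0.2 F side 0.58 rel post jig 3.8 18.3
t 18.1 p [0.5717 0.0688 0.0824] yaw 75.77 zaxis [ 0.001 -0.    -1.   ] F [-0.48 -0.26 -0.65] M [ 0.002 -0.048 -0.005] w 0.0207
geo stretch mm -1.46 theta 2.14 F along -0.35 F side -0.41 rel post jig 3.8 18.0
```

Emit:
step_arm(increments=[1.5,0,0,-0.2,0,0,0,1.5,0,0,-0.3,0,0,0,1.5,0,0,-0.3,0,0,0,1.5,0,0,-0.3,0,0,0,1.5,0,0,-0.3,0,0,0,1.5,0,0,0,0,0,0,1.5,0,0,0,0,0,0,1.5,0,0,0,0,0,0])

```text
time_s: 18.82
position: [0.5714, 0.0685, 0.0963]
orientation: [0.789, 0.614, -0.0, -0.0]
contact_force: [0.5, 0.0, -1.4]
gripper_width: 0.0207
```

```bash
python3 - <<'E'
from h import *
for i in range(2): s=rep();im,d,K,T=cap("wrist")
E
```

```text
t 18.82 p [0.5714 0.0685 0.0963] yaw 75.75 zaxis [-0. -0. -1.] F [ 0.54  0.02 -1.39] M [0.027 0.056 0.04 ] w 0.0207
geo stretch mm -1.16 theta 2.02 F along 0.13 F side 0.52 rel post jig 3.6 17.7
t 18.87 p [0.5713 0.0685 0.0961] yaw 75.75 zaxis [-0.  0. -1.] F [-0.45 -0.14 -0.94] M [ 0.018 -0.031 -0.014] w 0.0211
geo stretch mm -1.13 theta 1.98 F along -0.23 F side -0.42 rel post jig 3.5 17.7
```

Emit:
step_arm(increments=[1.5,0,0,-2.0,0,0,0,1.5,0,0,-2.5,0,0,0,1.5,0,1.5,-2.5,0,0,0,1.5,0,2,-2,0,0,0,1.5,0,1.5,-1,0,0,0,1.5,0,0,0,0,0,0,1.5,0,0,0,0,0,0,1.5,0,0,0,0,0,0])

```text
time_s: 19.58
position: [0.6184, 0.0565, 0.1945]
orientation: [0.789, 0.614, -0.001, -0.001]
contact_force: [-0.1, -0.5, -1.7]
gripper_width: 0.0207
```

```bash
python3 - <<'E'
from h import *
s=st();im,d,K,T=cap("wrist");save(im,"w7.png");g=im.mean(2).astype(np.uint8);P=cloud("wrist")
q=P.reshape(-1,3);m=(abs(q[:,2]-.026)<.013)
J=np.c_[(q[:,:2]-POST)@XJ*1e3,(q[:,:2]-POST)@YJ*1e3,q[:,2]*1e3]
# orthographic text map of bow area: jig dx -16..16, dy -16..60 at z=26 
def samp(dx,dy,z):
    w=np.array([*(POST+(dx*XJ+dy*YJ)/1e3),z]);u=proj([w],K,T,True)[0];return int(cv2.getRectSubPix(g,(1,1),tuple(map(float,u)))[0,0]/10)
print("rows dx, cols dy -12..44")
for dx in range(-16,18,2): print(f"{dx:4d}"," ".join(f"{samp(dx,dy,.026):2d}" for dy in range(-12,46,2)))
# height map, points >18mm 
for nm,b in(("wire/post -16..20",(-16,20)),("coil 34..100",(34,100))):
    k=(J[:,2]>20)&(J[:,2]<45)&(abs(J[:,0])<20)&(J[:,1]>b[0])&(J[:,1]<b[1]);r=J[k];print(nm,k.sum(),"dx",np.percentile(r[:,0],[1,50,99]).round(1),"dy",np.percentile(r[:,1],[1,50,99]).round(1))
k=(J[:,2]>34)&(J[:,2]<39)&(J[:,0]>-85)&(J[:,0]<-40)&(J[:,1]>-10)&(J[:,1]<60)
r=J[k&(im.reshape(-1,3).max(1)<70)];print("roller(dark)",len(r),r.mean(0).round(1) if len(r) else "",r.min(0).round(1),r.max(0).round(1))
k=(J[:,2]>28)&(J[:,2]<36)&(abs(J[:,0])<9)&(abs(J[:,1]-120)<9);print("lug pts",J[k&(im.reshape(-1,3).max(1)<80)].mean(0).round(1))
E
```

```text
t 19.58 p [0.6184 0.0565 0.1945] yaw 75.75 zaxis [-0.003  0.    -1.   ] F [-0.11 -0.45 -1.7 ] M [0.047 0.053 0.032] w 0.0207
rows dx, cols dy -12..44
 -16 13 13 13 13 13 13 13 13 13 13 13 13 13 13 13 13 13 13 13 13 13 13 13 13 12 12 12 12 12
 -14 13 13 13 13 13 13 13 13 13 13 13 13 13 12 11 10  8  8  8  8  8  8  8  8  8  8  8  9 10
 -12  8  9  9  9 12 13 12 13 13 13 13 10 10  9  8  8  8  8  8  8  8  8  8  8  8  8  7  8  8
 -10  9 13 13 12 11 10  7  9 12 12 12  9  8  8  8  8  8  8  8  8  8  7 10  8  8  7  7  8  7
  -8 12 12 12  9  8  8 12 14 14 15 15 10  8  8 12  9 10 12  8  7  8  8 12  8 12  8  7  8  7
  -6  8  8  6  5  7 14 14 10  9  8  8  8  8  8  8  8  8  8  8  8  8  8  8  7 12 10  8  8 10
  -4  8  8  6  5  9 11 10 11  9  7  7  8  8  8  8  8  8  8  8  8  8  7  8  8 13 11 10  8 10
  -2  8  8  6  8 12 16 16 14 12  7  7  8  8  8  8  8  8  8  8  8  8  8  8  8 13 11 12  8  8
   0  8  8  6  9 15 16 16 16 12  7  8  8  8  8  8  8  7  8  9  8  8  8  8  8 14 11 14  9 10
   2 13 13  9  9 15 15 16 16  9  7  8  9  8  7  8  8  8  8 12  8  8  8  8  8 14 12 14  9  9
   4 13 13 11 14 15 14 15 12  
[... 154 characters left out ...]
   8 12 12 12 12 15 12  7  8  8  9  9  9  9 12 12  9  9  9 11 11 11 10  9  8 13 13 13  9 13
  10 13 13 13 13 12 15 14 12 12 12 13 13 13 13 13 13 13 12 12 12 12 12 11 10 12 13 10  8 13
  12 13 13 13 13 13 13 13 15 15 15 15 15 15 15 15 15 15 15 15 15 15 15 13 11 12 12 13 10 13
  14 13 13 13 13 13 13 13 13 13 13 13 13 13 13 13 13 13 13 13 12 13 13 13 13 12 13 13 13 13
  16 13 13 13 13 13 13 13 13 13 13 13 13 13 13 13 13 13 13 13 13 13 13 13 13 13 13 13 13 13
wire/post -16..20 281 dx [-9.7  1.2 13.2] dy [-6.8  1.  18.6]
coil 34..100 984 dx [-10.5  -0.2  12.6] dy [34.2 66.2 99.3]
roller(dark) 34 [-76.1  24.4  35.1] [-84.8  14.3  34. ] [-67.7  36.5  37. ]
lug pts [-1.000e-01  1.186e+02  3.140e+01]
```

The sampled map shows the bow's wire wrapping the post (wire beyond the post at dy ≈ −4…−6, shank at dx ≈ +11 back to the coil). The lug is at dy ≈ 119 mm, so the lever is closed. Next I return the puller.

```bash
python3 - <<'E'
from h import *
s=manip.observe();Q=R.from_quat(s["orientation"]).as_matrix();P=cloud("wrist").reshape(-1,3);p=(P-s["position"])@Q*1e3
k=(abs(p[:,0])<13)&(abs(p[:,1])<16)&(p[:,2]<-20)&(p[:,2]>-50);r=p[k];print("handle top in tool frame",k.sum(),r.mean(0).round(1),np.percentile(r,[2,98],axis=0).round(1).tolist())
plan([([.56,-.05,.25],48,5),([.5447,-.3387,.25],3.2,9)],1.5)
E
```

```text
handle top in tool frame 3635 [  0.   -4.1 -28.6] [[-12.4, -12.9, -41.0], [12.4, 9.2, -20.3]]
[ 1.5, -2.35, -0.61, -1.11, -0.001, 0, 0.097, 1.5, -2.41, -0.37, -1.11, -0, 0.001, 0.097, 1.5, -2.42, -0.15, -1.11, -0.001, -0, 0.097, 1.5, -2.43, 0.1, -1.12, -0.001, 0, 0.097, 1.5, -2.41, 0.33, -1.11, -0.001, 0.001, 0.097, 1.5, -2.5, 2.02, -0, -0, -0, 0.087, 1.5, -2.31, 2.23, -0, -0, -0, 0.087, 1.5, -2.11, 2.42, -0, -0, -0, 0.086 ]
[ 1.5, -1.89, 2.6, -0, -0, -0, 0.087, 1.5, -1.66, 2.75, -0.01, -0, -0, 0.087, 1.5, -1.41, 2.88, 0, -0, -0, 0.087, 1.5, -1.16, 3, 0, -0, -0, 0.087, 1.5, -0.9, 3.08, 0, -0, -0, 0.087, 1.5, -0.62, 3.15, 0, -0, -0, 0.086, 1.5, 0, 0, 0, 0, 0, 0, 1.5, 0, 0, 0, 0, 0, 0 ]
end [ 0.5447 -0.3387  0.25  ] 3.23
```

Emit:
step_arm(increments=[1.5,-2.35,-0.61,-1.11,0,0,0.097,1.5,-2.41,-0.37,-1.11,0,0,0.097,1.5,-2.42,-0.15,-1.11,0,0,0.097,1.5,-2.43,0.1,-1.12,0,0,0.097,1.5,-2.41,0.33,-1.11,0,0,0.097,1.5,-2.5,2.02,0,0,0,0.087,1.5,-2.31,2.23,0,0,0,0.087,1.5,-2.11,2.42,0,0,0,0.086])

```text
time_s: 20.3
position: [0.5549, -0.147, 0.2508]
orientation: [0.959, 0.283, -0.001, -0.001]
contact_force: [0.8, 1.3, -1.2]
gripper_width: 0.0207
```

Emit:
step_arm(increments=[1.5,-1.89,2.6,0,0,0,0.087,1.5,-1.66,2.75,0,0,0,0.087,1.5,-1.41,2.88,0,0,0,0.087,1.5,-1.16,3,0,0,0,0.087,1.5,-0.9,3.08,0,0,0,0.087,1.5,-0.62,3.15,0,0,0,0.086,1.5,0,0,0,0,0,0,1.5,0,0,0,0,0,0])

```text
time_s: 20.97
position: [0.5449, -0.3395, 0.2501]
orientation: [1.0, 0.027, -0.001, -0.001]
contact_force: [0.4, 1.0, -1.3]
gripper_width: 0.0205
```

Emit:
step_arm(increments=[1.5,0,0,0,0,0,0,1.5,0,0,0,0,0,0,1.5,0,0,0,0,0,0,1.5,0,0,0,0,0,0,1.5,0,0,0,0,0,0,1.5,0,0,0,0,0,0,1.5,0,0,0,0,0,0,1.5,0,0,0,0,0,0])

```text
time_s: 21.63
position: [0.5463, -0.339, 0.252]
orientation: [1.0, 0.028, 0.0, 0.0]
contact_force: [0.0, 0.1, -1.6]
gripper_width: 0.0206
```

```bash
python3 - <<'E'
from h import *
s=st();im,d,K,T=cap("side");g=im
p=s["position"]
# shaft pixels below guard in the side view: compare with predicted axis
for h in(.040,.045,.050,.055,.060,.066):
    u=proj([p-[0,0,h]],K,T)[0];v=int(round(u[1]));x0=int(u[0])
    print(h,u.round(1),"cols",x0-8,im[v,x0-8:x0+9].mean(1).astype(int).tolist())
# hole centre from wrist depth
im,d,K,T=cap("wrist");P=cloud("wrist");z=P[...,2]
k=(abs(z-.0697)<.004)&(abs(P[...,0]-.543)<.06)&(abs(P[...,1]+.296)<.1);r=cv2.minAreaRect((P[k][:,:2]*1e3).astype(np.float32));print("rack",r)
plan([([.5449,-.3388,.15],3.2,4)],1.5)
E
```

```text
t 21.63 p [ 0.5463 -0.339   0.252 ] yaw 3.22 zaxis [ 0. -0. -1.] F [ 0.02  0.11 -1.57] M [ 0.003 -0.016 -0.015] w 0.0206
0.04 [363.4 262.1] cols 355 [32, 30, 27, 26, 25, 26, 25, 27, 26, 24, 24, 24, 24, 24, 24, 26, 24]
0.045 [363.2 264.2] cols 355 [43, 33, 30, 28, 26, 25, 25, 24, 24, 26, 23, 24, 25, 26, 25, 23, 25]
0.05 [362.9 266.1] cols 354 [141, 111, 74, 47, 35, 28, 25, 25, 25, 27, 23, 25, 24, 25, 24, 25, 27]
0.055 [362.6 268.1] cols 354 [156, 156, 150, 137, 114, 89, 68, 52, 38, 34, 33, 34, 37, 40, 43, 53, 72]
0.06 [362.3 270.1] cols 354 [145, 150, 155, 158, 159, 153, 130, 97, 83, 86, 88, 91, 93, 98, 103, 109, 115]
0.066 [362.  272.4] cols 353 [151, 148, 144, 144, 147, 152, 156, 142, 103, 89, 91, 96, 99, 103, 107, 109, 114]
rack ((542.6067504882812, -296.6437072753906), (66.6198959350586, 160.6548614501953), 2.899956464767456)
[ 1.5, -0.03, -0.01, 2.55, -0, 0, 0, 1.5, -0.03, -0.01, 2.55, -0, 0, 0, 1.5, -0.04, -0, 2.54, -0, 0, 0, 1.5, -0.03, -0.01, 2.55, -0, 0, 0, 1.5, 0, 0, 0, 0, 0, 0, 1.5, 0, 0, 0, 0, 0, 0, 1.5, 0, 0, 0, 0, 0, 0, 1.5, 0, 0, 0, 0, 0, 0 ]
end [ 0.5449 -0.3388  0.15  ] 3.21
```

Emit:
step_arm(increments=[1.5,-0.03,0,2.2,0,0,0,1.5,-0.03,0,2.5,0,0,0,1.5,-0.04,0,2.5,0,0,0,1.5,-0.03,0,2.0,0,0,0,1.5,0,0,1.2,0,0,0,1.5,0,0,0,0,0,0,1.5,0,0,0,0,0,0,1.5,0,0,0,0,0,0])

```text
time_s: 22.4
position: [0.5458, -0.3399, 0.1498]
orientation: [1.0, 0.028, 0.001, 0.001]
contact_force: [1.3, 0.3, -1.3]
gripper_width: 0.0205
```

Emit:
step_arm(increments=[1.5,0,0,0.5,0,0,0,1.5,0,0,0.5,0,0,0,1.5,0,0,0.5,0,0,0,1.5,0,0,0.5,0,0,0,1.5,0,0,0.5,0,0,0,1.5,0,0,0.3,0,0,0,1.5,0,0,0.3,0,0,0,1.5,0,0,0,0,0,0])

```text
time_s: 23.07
position: [0.5445, -0.3388, 0.1159]
orientation: [1.0, 0.028, -0.001, -0.001]
contact_force: [0.9, -0.5, -1.7]
gripper_width: 0.0208
```

```bash
python3 - <<'E'
from h import *
for i in range(2): s=st();im,d,K,T=cap("wrist")
E
```

```text
t 23.07 p [ 0.5445 -0.3388  0.1159] yaw 3.21 zaxis [-0.001  0.001 -1.   ] F [ 0.92 -0.46 -1.68] M [ 0.035 -0.032  0.02 ] w 0.0208
t 23.12 p [ 0.5447 -0.339   0.1164] yaw 3.21 zaxis [-0.001  0.001 -1.   ] F [-0.42  0.26 -0.22] M [0.003 0.032 0.004] w 0.0205
```

Emit:
step_arm(increments=[1.5,0,0,0.3,0,0,0,1.5,0,0,0.3,0,0,0,1.5,0,0,0.2,0,0,0,1.5,0,0,0.15,0,0,0,1.5,0,0,0.1,0,0,0,1.5,0,0,0.1,0,0,0,1.5,0,0,0,0,0,0,1.5,0,0,0,0,0,0])

```text
time_s: 23.83
position: [0.5452, -0.3393, 0.1063]
orientation: [1.0, 0.028, 0.0, 0.0]
contact_force: [-2.4, 2.3, 4.9]
gripper_width: 0.0206
```

```bash
python3 - <<'E'
from h import *
for i in range(2): s=st();im,d,K,T=cap("wrist")
E
```

```text
t 23.83 p [ 0.5452 -0.3393  0.1063] yaw 3.22 zaxis [ 0. -0. -1.] F [-2.43  2.31  4.93] M [ 0.32   0.336 -0.009] w 0.0206
t 23.88 p [ 0.5451 -0.3393  0.1062] yaw 3.21 zaxis [ 0. -0. -1.] F [-2.02  1.77  5.83] M [0.35  0.407 0.014] w 0.0207
```

The guard meets the plate at z 0.106, the same height as at the pick. I release and retreat straight up.

Emit:
step_arm(increments=[2.6,0,0,0,0,0,0,3,0,0,0,0,0,0,4,0,0,0,0,0,0,5,0,0,0,0,0,0,5,0,0,0,0,0,0,5,0,0,-0.5,0,0,0,5,0,0,-1,0,0,0,5,0,0,-1.5,0,0,0], squeeze=20)

```text
time_s: 24.6
position: [0.5443, -0.3386, 0.1349]
orientation: [1.0, 0.028, -0.001, -0.001]
contact_force: [-0.7, 0.4, -0.7]
gripper_width: 0.0498
```

Emit:
step_arm(increments=[5,0,0,-2,0,0,0,5,0,0,-3,0,0,0,5,0,0,-3,0,0,0,5,0,0,-3,0,0,0,5,0,0,-2,0,0,0,5,0,0,0,0,0,0,5,0,0,0,0,0,0,5,0,0,0,0,0,0])

```text
time_s: 25.27
position: [0.5446, -0.3389, 0.2648]
orientation: [1.0, 0.028, -0.0, -0.0]
contact_force: [-0.1, -0.3, -1.0]
gripper_width: 0.0498
```

```bash
python3 - <<'E'
from h import *
s=st();im,d,K,T=cap("wrist");P=cloud("wrist");z=P[...,2]
rk=(P[...,0]>.4)&(P[...,0]<.7)&(P[...,1]>-.42)&(P[...,1]<-.15)
for nm,lo,hi in(("plate",.066,.074),("top",.131,.142)):
    m=(rk&(z>lo)&(z<hi)).astype(np.uint8);k,l,stt,c=cv2.connectedComponentsWithStats(m)
    for i in range(1,k):
        if stt[i,4]>60: q=P[l==i];r=cv2.minAreaRect((q[:,:2]*1000).astype(np.float32));print(nm,stt[i,4],q.mean(0).round(4),np.round(r[0],1),np.round(r[1],1),round(r[2],1))
for n in("scene","side"):
    o=load(n)[0].astype(int) if False else None
    im,d,K,T=cap(n);P=cloud(n);q=P.reshape(-1,3);J=np.c_[(q[:,:2]-POST)@XJ*1e3,(q[:,:2]-POST)@YJ*1e3,q[:,2]*1e3]
    k=(J[:,2]>21)&(J[:,2]<42)&(abs(J[:,0])<25)&(J[:,1]>34)&(J[:,1]<105);r=J[k]
    print(n,"coil",k.sum(),r.mean(0).round(1),np.percentile(r[:,0],[2,98]).round(1))
    k=(J[:,2]>24)&(J[:,2]<45)&(abs(J[:,0])<25)&(abs(J[:,1])<15);print("post pts",k.sum(),J[k].mean(0).round(1))
    k=(J[:,2]>31)&(J[:,2]<40)&(J[:,0]>-90)&(J[:,0]<-30)&(J[:,1]>0)&(J[:,1]<60)&(im.reshape(-1,3).max(1)<75);print("roller",k.sum(),J[k].mean(0).round(1))
    k=(q[:,2]>.03)&(q[:,2]<.045)&(J[:,0]>-190)&(J[:,0]<-90)&(abs(J[:,1]-45)<160);r=cv2.minAreaRect((q[k][:,:2]*1e3).astype(np.float32));print("tube",r)
E
```

```text
t 25.27 p [ 0.5446 -0.3389  0.2648] yaw 3.21 zaxis [-0.001  0.001 -1.   ] F [-0.08 -0.32 -1.05] M [-0.007  0.01   0.022] w 0.0498
plate 7797 [ 0.5421 -0.2891  0.0697] [ 542.6 -296.8] [ 66.9 160.2] 3.0
top 601 [ 0.5409 -0.2543  0.1366] [ 540.8 -254.6] [21.9 20.7] 3.4
top 667 [ 0.5443 -0.3394  0.1355] [ 544.1 -340.3] [21.6 21.9] 3.8
scene coil 105 [ 3.5 68.9 30.9] [-9.7 14. ]
post pts 19 [ 2.9  4.1 29.4]
roller 38 [-72.7  29.7  34.3]
tube ((460.4125671386719, 127.26490020751953), (301.0504455566406, 58.58121109008789), 75.24773406982422)
side coil 108 [-2.4 68.3 30.1] [-11.7   9.7]
post pts 21 [-0.4 -0.8 27.3]
roller 22 [-77.7  18.8  33. ]
tube ((457.45849609375, 119.84188079833984), (299.61126708984375, 56.700592041015625), 75.95896911621094)
```

```bash
python3 -c "
from h import *
st();print(manip.sign_off())"
```

```text
t 25.42 p [ 0.5443 -0.3386  0.2635] yaw 3.21 zaxis [-0.002  0.002 -1.   ] F [ 0.61  0.12 -0.38] M [-0.042 -0.022 -0.003] w 0.0501
the job is handed in; nothing more can be done
None
```

The spring is hooked over the post and holding the lever closed. The puller is back upright in its own rack hole, and I handed the job in at about 25.4 s.

I took the black puller, caught the bow, and swung the lever shut. I then stretched the spring until the hook's end was just past the post, swung it over, eased the load onto the post and lifted the puller out.

**Checks that agreed:**
- **Hook:** the wrist camera showed the hook's wire wrapped around the post. Both fixed cameras later put the coil on the line from lug to post.
- **Lever:** the lug was at 118.6 mm from the post, against 120 mm expected.
- **Load transfer:** the force on the puller dropped smoothly from about 10.7 N to zero as the post took the load, with no snap-back.
- **Puller:** its top is 135.5 mm up, within 1.6 mm of where it started. The driver and rack measure unchanged.

**Checks that disagreed or are weak:**
- **Peak stretch:** geometry gave about 34.5 mm, while the average force (about 10.9 N) gave about 33 mm. Puller and grip flex probably explain the gap. Single force readings peaked at 11.8 N, which is close to the 11.9 N limit.
- **Tube and roller:** I checked these only coarsely, from the distant cameras. The tube matched its first position within about 2 mm, and roller contact is inferred from the lug position. I did not re-measure the jar, offcut, box or orange tool.
- **Pictures:** all 12 views were used before the spring was released, so the final state was checked by numbers only.

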